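# Turn a relief panel over and stand it on the easel

### The arm

A 7-joint arm with a two-finger parallel gripper is mounted at the origin on the work surface. World frame = base frame: x ahead of the robot, y to its left, z up, the work surface at z = 0. Lengths are in m, angles in rad, forces in N, time in s.
With the tool pointing down it reaches from about 0.425 to 0.825 m from the base axis. Payload 3.6 kg.
Tool frame: the origin (TCP) lies midway between the tips of the shut fingers; the grasp point (between the pads) lies 19 mm behind it; z points along the fingers, y is the line along which they close (so a half turn about z gives the same grasp; the last joint's range is limited). The gripper opens to 93 mm and grips with 3 to 60 N. Pads are 15 mm wide; open, the fingers measure 128 mm over their backs; the gripper's body (75 mm by 188 mm) begins 65 mm behind the grasp point.
Start: joints at [1.26, 0.615, -0.013, 1.423, 0.008, 1.103, -0.04], TCP at [0.183, -0.624, 0.219] pointing down, gripper open.
Joint ranges: [-3.12, 3.12], [-0.3, 2.06], [-1.34, 1.32], [0.26, 2.42], [-1.36, 4.5], [0.01, 1.98], [-2.84, 2.84]. Speed limits (rad/s): [2.79, 2.79, 3.14, 3.14, 3.14, 3.14, 3.14].

### API

Orientations are given as a rotation vector (axis times angle).
In Python, from workcell import get_state, get_image, camera_info, finish_job gives the robot as it stands.
- The arm moves only by the shell command python3 -m crank 'ROWS' [FORCE]. ROWS is a JSON object of lists of equal length, an entry for each row: "slide": the shift along the world's x, y, z in mm, a list of three; "dr": the turn, a rotation vector about the world's x, y, z in degrees, a list of three; "jaw": the gripper's target within -1 to 1 (shut at 1, half-way at 0, fully open at -1). A call has 1 to 10 rows; each row shifts and turns the commanded pose from where the row before left it; what a row does not reach is not made up. A row lasts 1/8 s, in which the tool goes at most 62.5 mm and 10.7 degrees, less where a joint would pass 70% of its speed; a pose out of reach is approached as far as the arm can. A call with a gripper value outside its range is refused whole. The fingers move at their own pace and stop on an object; FORCE is the grip in N (left out, the last holds). Time passes only in rows, so rows that do not move let the fingers close. It gives the time, the measured TCP pose, the force, the opening and the grip force at its end, in the units of the state.
- get_state(): the state, without advancing time (a new reading comes with each control period).
- get_image(name): name is "scene" or "top"; returns the picture (420x560x3 uint8, red, green, blue); there is no depth.
- camera_info(name): a dict with "camera_matrix" (3x3 intrinsics, pixels), "R" (3x3) and "t" (3): a world point X has camera coordinates R X + t. Camera axes: x right, y down, z forward; pixel columns grow to the right and rows downward; lengths in m; the calibration is good to about 2 mm. A picture is of the moment at which its call begins. camera_info takes no time and is no camera call.
- finish_job(): hands the job in; it is judged then, once.
The state is a dict: "t": time; "qpos": joint angles; "joint_velocities": joint speeds; "joint_torque": joint torques, N m; "tool_pos": TCP position; "tcp_rot": TCP orientation; "ft_force": force on the tool from outside, world axes, zero at the start; "torque": the same for the moment, N m; "grip_width": finger opening in m; "grip_force": force on a finger pad.
Only numpy, scipy, OpenCV 4.12 (cv2) and the standard library are available. Lean on these libraries where they do the work, as an engineer would, in place of code of your own. Each camera call takes 0.05 s, during which the arm holds its last target. There are 200 camera calls.

### The job

The carved relief panel lies face down, flat in the middle of the low wooden platform. Slide it out until about a third of it hangs over the platform's yellow-striped edge so that you can get under it, then turn it over and stand it, carved face up and outwards, on the small green easel, squarely seated on the ledge and centred, and let go. Do not drop it and leave everything else where it is.

Things in the scene. Friction and masses are not known exactly. Their poses are not given: they have to be found in the camera images.
- panel_center (a point): centre (half-way up) of the loose wooden panel, 140 x 100 x 9 mm (own x, y, z), 0.07 to 0.14 kg. Plain back of dark wood on the side of own +z; carved face (pale, with border and rosette) on the side of own -z. At the start own z is up (face down) and own x points away from the platform's yellow edge. Only its 9 mm thickness can be pinched. Either 100 mm edge may stand on the ledge.
- platform_edge (a point): middle of the upper yellow edge of the fixed platform (wooden stool, yellow strip on this edge, which faces roughly the robot's right). Own x points from the edge inwards; z up. Level top, 120 mm above the table, 220 mm along +x, 130 mm either side in y, slab 24 mm thick; free space in front of and below the edge. The panel starts with its near edge up to 40 mm behind this edge.
- easel: fixed small easel, origin at its underside on the table, own z up, own x level, the way it faces. Green back board 120 mm wide, 80 mm up the slope, 50 degrees from level: up-slope (-0.643,0,0.766), outward normal (0.766,0,0.643). At its foot a ledge square to it, 24 mm deep; their corner is 40 mm ahead of the origin, 36 mm up. A seated panel stands 60 mm clear above the board.
- easel_seat (a point): point on the easel where the panel's centre lies when properly seated (back flat on the green board, a 100 mm edge on the ledge, centred): 70 mm up the slope from the ledge and 4.5 mm out of the board. Its axes are those of the easel's body (not tilted).
- offcut: loose bystander, pale wood block 45 x 28 x 25 mm on the platform near its corner farthest from the yellow edge; origin under its centre
- mallet: loose bystander, dark round carver's mallet standing on its head, 235 mm high, 90 mm wide; origin under its centre
- chisel: loose bystander, chisel 230 mm long lying along own x on the table, 22 mm high; origin underneath, near its middle
- sanding_block: loose bystander, cork sanding block 80 x 50 x 33 mm; origin under its centre
- mug: loose bystander, red mug 80 mm wide, 90 mm high; origin under its centre
- figure: loose bystander, small turned wooden figure 145 mm high, 72 mm wide; origin under its centre
Things that resemble listed ones, but are neither listed nor needed, are in the scene too. There is more than one size of the part that bears panel_center; the job needs the middle-sized.

How it is judged:
On the way:
1. the panel lies flat, face down, on the platform with its centre less than 48 mm inside the yellow edge (22 mm or more hangs over) (x of panel_center in the frame of platform_edge between 0 and 0.048 m and angle between panel_center's own z axis and vertical below 0.15 rad and z of panel_center in the frame of platform_edge between 0 and 0.012 m), for 0.2 s.
At the end, for the whole second after the job is handed in: the panel rests still and released on the easel, carved face up and outwards: its centre within 18 mm of the seated point, its own z axis 121 to 139 degrees from vertical (seated: 130), turned less than 0.2 rad from square with the easel's ledge, and touching the easel (distance between panel_center and easel_seat below 0.018 m and angle between panel_center's own z axis and vertical between 2.12 and 2.42 rad and angle between the y axis of panel_center and the y axis of easel, either way round below 0.2 rad and contact force between panel and easel above 0.2 N and linear speed of panel below 0.02 m/s and angular speed of panel below 0.1 rad/s).
It fails at once if the panel falls to the table (its centre below 30 mm) (height (world z) of panel_center below 0.03 m).
It fails at once if the panel is dropped: faster than 0.7 m/s while no finger touches it (linear speed of panel above 0.7 m/s and contact force between the fingers and panel below 0.05 N).
It fails at once if a bystander (offcut, mallet, chisel, sanding block, mug or figure) is shifted by more than 40 mm (distance of any of offcut, mallet, chisel, sanding_block, mug, figure from where it was at the start of the episode above 0.04 m).
It also fails if it takes over 61 s, if anything falls off the work surface, if the arm or the gripper's body presses on something with over 40 N, if the wrist force passes 120 N, or if a joint passes its speed limit or range.

## Working session

There is one attempt and no reset: what is moved stays moved. The work goes in short steps, Python scripts to look and compute and a shell command to move; the robot and the scene stay as the last step left them, time stands still between calls to the robot, and variables do not carry over. Pictures are saved under pics/ and viewed, at most 10 in all, crops included, and the job is handed in when it is done.

```bash
mkdir -p pics; ls
python3 - <<'E'
from workcell import *
import cv2
for n in("scene","top"):
    cv2.imwrite(f"pics/{n}0.png",cv2.cvtColor(get_image(n),cv2.COLOR_RGB2BGR)); c=camera_info(n)
    print(n,c)
s=get_state();print(s)
E
```

```text
pics
scene {'camera_matrix': array([[412.11024453,   0.        , 283.8651081 ],
       [  0.        , 412.11024453, 213.60870441],
       [  0.        ,   0.        ,   1.        ]]), 'R': array([[-0.87933862,  0.47569742,  0.02180716],
       [ 0.27200798,  0.53934737, -0.7969417 ],
       [-0.39086475, -0.69484989, -0.60366247]]), 't': array([ 0.47626076, -0.07458436,  1.48175519])}
top {'camera_matrix': array([[450.84332364,   0.        , 287.31328479],
       [  0.        , 450.84332364, 215.93316218],
       [  0.        ,   0.        ,   1.        ]]), 'R': array([[-0.02520774, -0.99950472, -0.0188384 ],
       [-0.99748824,  0.02639575, -0.06573031],
       [ 0.06619501,  0.01713417, -0.99765958]]), 't': array([0.02385146, 0.57506115, 1.31986762])}
{'t': 0.1, 'qpos': array([ 1.25948769,  0.61579528, -0.01259284,  1.42471691,  0.00811411,
        1.10338421, -0.04036489]), 'joint_velocities': array([ 0.00164591, -0.00189031, -0.00067453, -0.00348959,  0.00013088,
        0.00108863,  0.00094531]), 'joint_torque': array([ 1.68131941e-03, -4.60041869e+01,  2.10215435e-01, -1.66244674e+01,
       -6.11891295e-02,  1.68905215e-02,  9.77068589e-05]), 'tool_pos': array([ 0.18243188, -0.62314638,  0.21762195]), 'tcp_rot': array([-3.10757292e+00, -4.45686318e-01,  5.84103025e-04]), 'ft_force': array([ 0.5132541 ,  0.28274995, -0.45750739]), 'torque': array([ 0.06233607, -0.00140781, -0.04090036]), 'grip_force': 0.0, 'grip_width': 0.09321976191213606}
```

View pics/scene0.png

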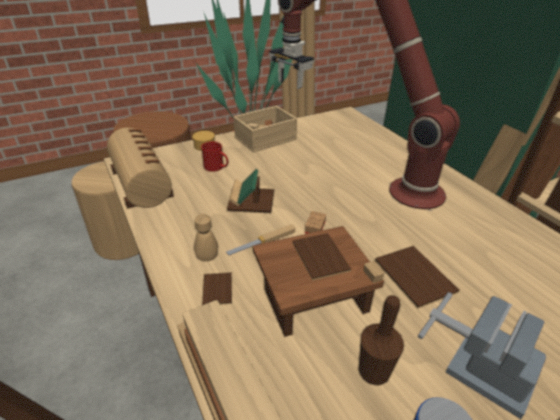

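View pics/top0.png

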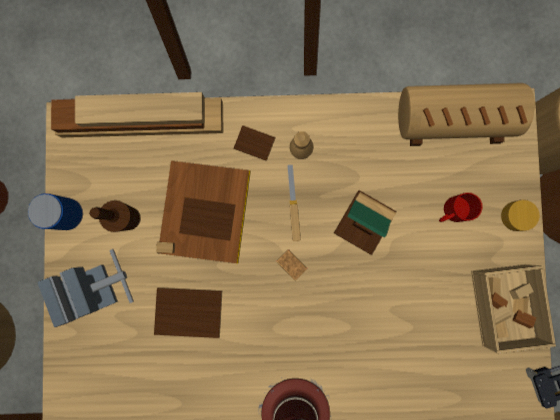

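The scene view shows the platform (top centre about (315,265)) with the dark panel at (322,254), the easel at (250,190), chisel (262,240), figure (205,240) and mallet (380,345). In the top view the panel is at (208,219), the yellow edge runs from (249,170) to (239,262), and the easel is at (367,220). Larger and smaller decoy panels are at (188,313) and (255,142). Next I'll zoom in for corners.

Run:
```python
import cv2,numpy as np
t=cv2.imread("pics/top0.png");s=cv2.imread("pics/scene0.png")
r=lambda im,x,y,w,h:cv2.resize(im[y:y+h,x:x+w],(400,300),interpolation=cv2.INTER_CUBIC)
a=np.vstack([np.hstack([r(t,150,150,120,90+30) if 0 else cv2.resize(t[150:270,150:270],(400,300)) if 0 else r(t,145,160,120,90),r(t,320,180,100,75)]),np.hstack([r(s,245,205,140,105),r(s,210,155,80,60)])])
cv2.imwrite("pics/z.png",a)
```

```text
(no output)
```

View pics/z.png

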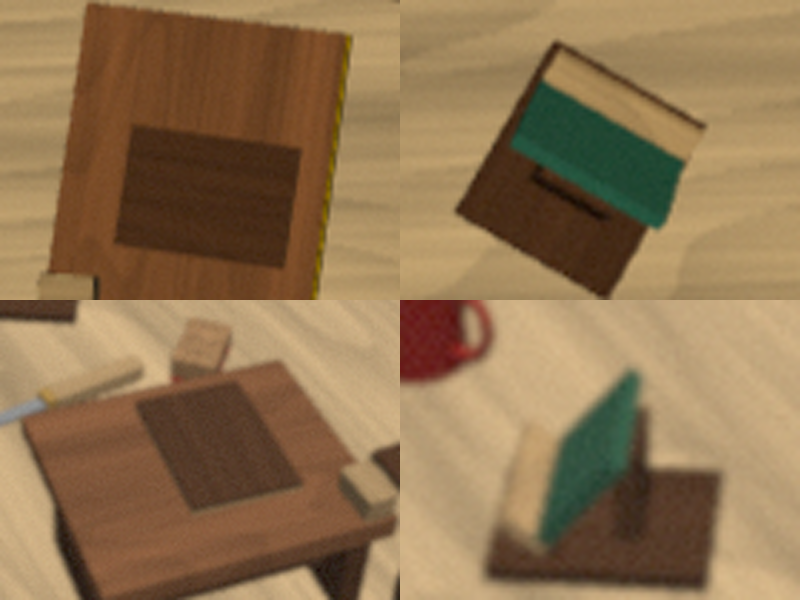

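The crops give me the panel corners, the platform corners and the four easel board corners in both views. I'll triangulate those and fit them.

```bash
cat > h.py <<'E'
import numpy as np,cv2
from workcell import *
from scipy.optimize import least_squares
C={n:camera_info(n) for n in("scene","top")}
P={n:C[n]["camera_matrix"]@np.c_[C[n]["R"],C[n]["t"]] for n in C}
def tri(pt,ps):
    X=cv2.triangulatePoints(P["top"],P["scene"],np.array(pt,float).reshape(2,1),np.array(ps,float).reshape(2,1));return (X[:3]/X[3]).ravel()
def proj(n,X):
    q=P[n]@np.r_[X,1];return q[:2]/q[2]
E
python3 - <<'E'
from h import *
np.set_printoptions(precision=4,suppress=True)
A=lambda x,y:(145+x*.3,160+y*.3)
S=lambda x,y:(245+x*.35,205+(y-300)*.35)
B=lambda x,y:(320+(x-400)*.25,180+y*.25)
T=lambda x,y:(210+(x-400)*.2,155+(y-300)*.2)
def go(name,pts,model,x0):
    print(name);
    for t,s,_ in pts:
        if t and s:print(tri(t,s))
    f=lambda p:np.concatenate([proj(n,model(p,m))-q for t,s,m in pts for n,q in(("top",t),("scene",s)) if q])
    r=least_squares(f,x0,loss="soft_l1");print("fit",r.x,np.degrees(r.x[3]),"res",f(r.x).reshape(-1,2));return r.x
def M(p,m):
    c,s=np.cos(p[3]),np.sin(p[3]);return np.array([p[0]+c*m[0]-s*m[1],p[1]+s*m[0]+c*m[1],p[2]+m[2]])
# panel own x = away from edge (world +y approx): yaw ~ 90deg; own y = world -x
go("panel",[(A(300,150),S(137,405),(-.07,-.05,0)),(A(283,268),S(237,381),(-.07,.05,0)),(A(115,243),S(300,483),(.07,.05,0)),(A(132,127),S(190,510),(.07,-.05,0))],M,[.5,.2,.13,1.5])
go("plat",[(A(352,37),S(25,425),(0,-.13,0)),((239,262),S(285,360),(0,.13,0)),(A(87,3),S(100,600),(.22,-.13,0))],M,[.5,.1,.12,1.5])
k=np.array([.04,0,.036]);u=.08*np.array([-.643,0,.766])
v=np.array([0,.06,0])
go("easel",[(B(545,83),T(545,550),k+v),(B(686,162),T(555,440),k-v),(B(516,132),T(637,465),k+u+v),(B(669,207),T(638,372),k+u-v)],M,[.55,-.25,0,-.5])
# rough bystanders at given heights: top-plane points
def onplane(n,uv,z):
    c=C[n];d=c["R"].T@np.linalg.inv(c["camera_matrix"])@np.r_[uv,1];o=-c["R"].T@c["t"];return o+d*(z-o[2])/d[2]
for n,uv,z in(("chisel tip",(291,166),.01),("chisel end",(296,240),.02),("figure",(302,138),.14),("sand",(292,264),.033),("mug",(463,207),.09),("offcut",(165,246),.145),("mallet handle",(97,213),.235)):print(n,onplane("top",uv,z))
E
```

```text
panel
[0.6014 0.151  0.1225]
[0.5042 0.1665 0.1256]
[0.5293 0.3037 0.1259]
[0.626  0.2882 0.1251]
fit [0.5652 0.2272 0.1247 1.399 ] 80.15758051110159 res [[ 0.112  -0.05  ]
 [-1.2007 -0.8454]
 [-0.3969  0.6343]
 [-0.6789  0.2646]
 [-0.3375  0.6726]
 [ 0.4762  0.4283]
 [ 0.4061 -0.4595]
 [ 0.2114  0.0588]]
plat
[0.696  0.1088 0.1034]
[0.441  0.1469 0.1135]
[0.7317 0.3282 0.1145]
fit [0.5692 0.1282 0.1113 1.4229] 81.5282813076609 res [[-0.9057 -0.1377]
 [-1.9603 -2.1541]
 [-1.3601  1.9645]
 [-2.541   0.6373]
 [ 0.825   0.7794]
 [ 0.2292  0.2262]]
easel
[ 0.6115 -0.1947  0.02  ]
[ 0.5535 -0.2963  0.0302]
[ 0.5659 -0.1603  0.0953]
[ 0.5124 -0.2661  0.0925]
fit [ 0.549  -0.2235 -0.0076 -0.5226] -29.94102001790865 res [[-1.3405  0.2745]
 [-1.8125 -1.5865]
 [-0.368  -0.1186]
 [ 0.1673  0.5637]
 [ 0.1549  1.9245]
 [-5.0725  0.42  ]
 [-0.0683  3.5729]
 [-2.2104 -0.3413]]
chisel tip [ 0.7265 -0.0058  0.01  ]
chisel end [ 0.5035 -0.0149  0.02  ]
figure [ 0.7796 -0.0386  0.14  ]
sand [ 0.4337 -0.0014  0.033 ]
mug [ 0.5828 -0.4839  0.09  ]
offcut [0.4948 0.3381 0.145 ]
mallet handle [0.5812 0.4829 0.235 ]
```

Run:
```python
from h import *
np.set_printoptions(precision=4,suppress=True)
t=cv2.imread("pics/top0.png");hsv=cv2.cvtColor(t,cv2.COLOR_BGR2HSV)
def onplane(n,uv,z):
    c=C[n];d=c["R"].T@np.linalg.inv(c["camera_matrix"])@np.r_[uv,1];o=-c["R"].T@c["t"];return o+d*(z-o[2])/d[2]
print(t[200,236:254].tolist())
A=lambda x,y:(145+x*.3,160+y*.3)
for p in((346,37),(329,170),(312,300)):print("edge",onplane("top",A(*p),.12))
pp=[onplane("top",A(*p),.129) for p in((300,150),(283,268),(115,243),(132,127))];print("panel",np.mean(pp,0),pp)
B=lambda x,y:(320+(x-400)*.25,180+y*.25)
for n,p,z in(("corner+y",(545,83),.036),("corner-y",(686,162),.036),("top+y",(516,132),.0973),("top-y",(669,207),.0973)):print(n,onplane("top",B(*p),z))
# board green mask -> fit easel pose in top view by quad
for nm,f in(("top","pics/top0.png"),("scene","pics/scene0.png")):
    im=cv2.imread(f);h=cv2.cvtColor(im,cv2.COLOR_BGR2HSV);m=cv2.inRange(h,(60,90,20),(95,255,255))
    m[:, :200]=0;m[:150]=0;m[260:]=0
    m[:, 420:]=0
    if nm=="scene":m[:, 280:]=0
    c=max(cv2.findContours(m,0,2)[0],key=cv2.contourArea);print(nm,cv2.contourArea(c),cv2.minAreaRect(c),cv2.approxPolyDP(c,2.5,True).reshape(-1,2).tolist())
```

```text
[[43, 79, 129], [42, 77, 126], [40, 76, 126], [40, 76, 122], [39, 77, 122], [40, 79, 125], [38, 73, 118], [33, 65, 104], [29, 70, 107], [0, 88, 113], [40, 86, 108], [94, 135, 162], [94, 136, 161], [91, 135, 160], [94, 135, 160], [92, 135, 160], [93, 135, 162], [93, 136, 161]]
edge [0.696  0.1107 0.12  ]
edge [0.5856 0.127  0.12  ]
edge [0.4789 0.143  0.12  ]
panel [0.5655 0.2262 0.129 ] [array([0.602 , 0.1495, 0.129 ]), array([0.5056, 0.1651, 0.129 ]), array([0.5296, 0.3027, 0.129 ]), array([0.6247, 0.2877, 0.129 ])]
corner+y [ 0.6136 -0.1944  0.036 ]
corner-y [ 0.553  -0.2949  0.036 ]
top+y [ 0.5739 -0.1647  0.0973]
top-y [ 0.5189 -0.2688  0.0973]
top 675.5 ((369.4076843261719, 218.6615447998047), (43.28812026977539, 17.3648624420166), 29.744882583618164) [[355, 201], [348, 216], [384, 236], [389, 220]]
scene 163.5 ((247.5498046875, 186.54525756835938), (10.022823333740234, 31.548351287841797), 42.27368927001953) [[255, 172], [244, 183], [240, 201], [253, 188]]
```

```bash
python3 -m crank '{"slide":[[45,35,10],[45,35,10],[45,35,10],[45,35,10],[45,35,10],[20,58,8],[20,58,8],[20,58,8],[20,58,8],[20,58,8]],"dr":[[0,0,6.4],[0,0,6.4],[0,0,6.4],[0,0,6.4],[0,0,6.4],[0,0,6.4],[0,0,6.4],[0,0,6.4],[0,0,6.4],[0,0,6.4]],"jaw":[0,0,0,0,0,0,0,0,0,0]}' 20
python3 -m crank '{"slide":[[9,60,0],[9,60,0],[9,60,0],[9,60,0],[9,60,0],[9,60,0],[9,60,0],[9,58,0],[0,0,0]],"dr":[[0,0,0],[0,0,0],[0,0,0],[0,0,0],[0,0,0],[0,0,0],[0,0,0],[0,0,0],[0,0,0]],"jaw":[0,0,0,0,0,0,0,0,0]}'
python3 -c "
from h import *
from scipy.spatial.transform import Rotation as R
s=get_state();print(s['t'],s['qpos'],s['tool_pos'],R.from_rotvec(s['tcp_rot']).as_matrix().round(3))"
```

```text
t: 1.35
tool_pos: [0.5077, -0.157, 0.3086]
tcp_rot: [-2.397, -2.03, 0.001]
ft_force: [1.4, -0.8, -0.2]
grip_width: 0.0465
grip_force: 0.0
t: 2.48
tool_pos: [0.5768, 0.3257, 0.3067]
tcp_rot: [-2.387, -2.034, 0.002]
ft_force: [-0.9, 0.2, -0.6]
grip_width: 0.0466
grip_force: 0.0
2.475 [-0.30856911  0.6128828  -0.45701121  1.22630412  0.25718536  1.36084149
 -0.90549335] [0.57675848 0.32565041 0.30670052] [[ 0.159  0.987 -0.005]
 [ 0.987 -0.159  0.003]
 [ 0.002 -0.005 -1.   ]]
```

```bash
python3 -m crank '{"slide":[[2,-3,-50],[2,-2,-50],[0,0,-45],[0,0,-25],[0,0,-12],[0,0,0],[0,0,0]],"dr":[[0,0,0],[0,0,0],[0,0,0],[0,0,0],[0,0,0],[0,0,0],[0,0,0]],"jaw":[0,0,0,0,0,0,0]}'
python3 - <<'E'
from h import *
cv2.imwrite("pics/t1.png",cv2.cvtColor(get_image("top"),cv2.COLOR_RGB2BGR)); s=cv2.cvtColor(get_image("scene"),cv2.COLOR_RGB2BGR)
t=cv2.imread("pics/t1.png")
cv2.imwrite("pics/v1.png",np.hstack([cv2.resize(t[150:270,145:265],(400,400),interpolation=2),cv2.resize(s[190:330,245:385],(400,400),interpolation=2)]))
E
```

```text
t: 3.35
tool_pos: [0.5845, 0.3145, 0.1282]
tcp_rot: [2.401, 2.025, 0.004]
ft_force: [-0.2, 0.4, 0.5]
grip_width: 0.0466
grip_force: 0.0
```

View pics/v1.png

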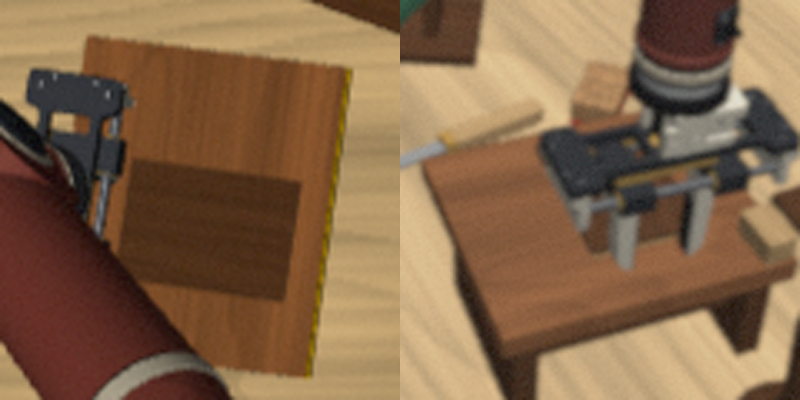

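Fingers are standing behind the panel's far edge, clear of the offcut. Next I go down 4 mm and push slowly.

```bash
python3 -m crank '{"slide":[[0,0,-4],[0,0,0],[-1.3,-9,0],[-1.3,-9,0],[-1.3,-9,0],[-1.3,-9,0],[-1.3,-9,0],[-1.3,-9,0],[-1.3,-9,0],[-1.0,-7,0]],"dr":[[0,0,0],[0,0,0],[0,0,0],[0,0,0],[0,0,0],[0,0,0],[0,0,0],[0,0,0],[0,0,0],[0,0,0]],"jaw":[0,0,0,0,0,0,0,0,0,0]}'
python3 -m crank '{"slide":[[-0.8,-5,0],[-0.7,-4,0],[-0.4,-3,0],[0,0,0],[0,0,0]],"dr":[[0,0,0],[0,0,0],[0,0,0],[0,0,0],[0,0,0]],"jaw":[0,0,0,0,0]}'
python3 - <<'E'
from h import *
cv2.imwrite("pics/t2.png",cv2.cvtColor(get_image("top"),cv2.COLOR_RGB2BGR)); s=cv2.cvtColor(get_image("scene"),cv2.COLOR_RGB2BGR)
t=cv2.imread("pics/t2.png")
cv2.imwrite("pics/v2.png",np.hstack([cv2.resize(t[150:270,160:280],(400,400),interpolation=2),cv2.resize(s[190:330,245:385],(400,400),interpolation=2)]))
E
```

```text
t: 4.7
tool_pos: [0.5735, 0.2435, 0.1227]
tcp_rot: [2.401, 2.026, -0.0]
ft_force: [0.3, 0.3, -0.6]
grip_width: 0.0464
grip_force: 0.2
t: 5.32
tool_pos: [0.5716, 0.2322, 0.1226]
tcp_rot: [2.401, 2.026, -0.0]
ft_force: [-0.7, 0.3, 0.2]
grip_width: 0.0467
grip_force: 0.0
```

View pics/v2.png

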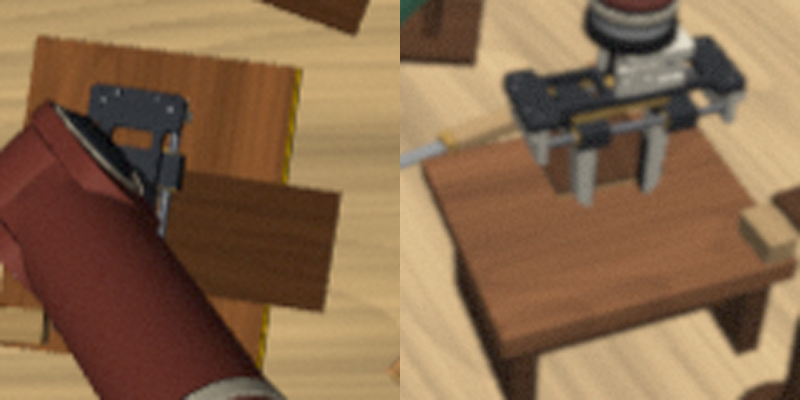

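Panel hangs about 45 mm over the yellow edge (near corners at crop (340,193),(323,310)) and is still square to it. I'll measure, retreat upwards, and identify the arm's kinematics to check the horizontal grasp.

```bash
python3 -m crank '{"slide":[[1,8,0],[1,8,0],[0,0,40],[0,0,60],[0,0,60],[0,0,0]],"dr":[[0,0,0],[0,0,0],[0,0,0],[0,0,0],[0,0,0],[0,0,0]],"jaw":[0,0,0,0,0,0]}'
cat > kin.py <<'E'
from h import *
from scipy.spatial.transform import Rotation as R
import itertools
def fk(q,p,s):
    ax="zyzyzyz";L=[p[0],0,p[1],0,p[2],0,p[3]] # lengths after... 
    T=np.eye(3);x=np.zeros(3)
    off=[np.array([0,0,p[0]]),np.zeros(3),np.array([p[4],0,p[1]]),np.zeros(3),np.array([p[5],0,p[2]]),np.array([0,0,0]),np.array([0,0,p[3]])]
    # base height, j2 | upper arm, j4 | forearm, j6 | tool
    seq=[(0,"z",np.array([0,0,p[0]])),(1,"y",np.zeros(3)),(2,"z",np.array([p[4],0,p[1]])),(3,"y",np.array([-p[4],0,0])),(4,"z",np.array([p[5],0,p[2]])),(5,"y",np.array([p[6],0,0])),(6,"z",np.array([0,0,p[3]]))]
    for i,a,d in seq:
        T=T@R.from_euler(a,s[i]*q[i]).as_matrix();x=x+T@d
    return T,x
TOOL=R.from_euler("z",0).as_matrix()
E
python3 - <<'E'
from kin import *
np.set_printoptions(precision=3,suppress=True)
st=get_state();print(st["qpos"].tolist(),st["tool_pos"],st["tcp_rot"],st["t"])
D=[([1.25948769,.61579528,-.01259284,1.42471691,.00811411,1.10338421,-.04036489],[.18243,-.62315,.21762],[-3.10757292,-.445686318,.000584]),
([-.30856911,.6128828,-.45701121,1.22630412,.25718536,1.36084149,-.90549335],[.57675848,.32565041,.30670052],[-2.387,-2.034,.002]),
(st["qpos"],st["tool_pos"],st["tcp_rot"])]
best=[]
for s1,s3,s5,s7 in itertools.product((1,-1),repeat=4):
    s=[s1,1,s3,1,s5,1,s7]
    for k in range(4):
        e=max((R.from_matrix(fk(q,[0]*7,s)[0]@R.from_euler("z",k*np.pi/2).as_matrix())*R.from_rotvec(r).inv()).magnitude() for q,x,r in D)
        best.append((e,s,k))
best.sort(key=lambda b:b[0]);print(best[:4])
c=camera_info("top")
def onplane(uv,z):
    d=c["R"].T@np.linalg.inv(c["camera_matrix"])@np.r_[uv,1];o=-c["R"].T@c["t"];return o+d*(z-o[2])/d[2]
for p in((340,193),(323,310)):print(onplane((160+p[0]*.3,150+p[1]*.3),.129))
E
```

```text
t: 6.18
tool_pos: [0.5758, 0.2513, 0.2889]
tcp_rot: [2.399, 2.026, 0.02]
ft_force: [0.2, -0.1, -0.1]
grip_width: 0.0467
grip_force: 0.0
[-0.1755934097735191, 0.5553956277557831, -0.47157642932016625, 1.3850661189779545, 0.2557481949841563, 1.2484152873767909, -0.8320288074256541] [0.576 0.251 0.289] [2.399 2.026 0.02 ] 6.175
[(0.00032560037981035266, [-1, 1, -1, 1, -1, 1, -1], 1), (0.5141020654843813, [-1, 1, -1, 1, 1, 1, -1], 1), (0.9358557414058083, [-1, 1, 1, 1, 1, 1, 1], 1), (0.943152858640332, [-1, 1, 1, 1, -1, 1, -1], 1)]
[0.592 0.076 0.129]
[0.497 0.092 0.129]
```

```bash
cat >> kin.py <<'E'
S=[-1,1,-1,1,-1,1,-1];K=R.from_euler("z",np.pi/2).as_matrix()
LO=np.array([-3.12,-.3,-1.34,.26,-1.36,.01,-2.84]);HI=np.array([3.12,2.06,1.32,2.42,4.5,1.98,2.84])
D=[([1.25948769,.61579528,-.01259284,1.42471691,.00811411,1.10338421,-.04036489],[.18243,-.62315,.21762]),
([-.30856911,.6128828,-.45701121,1.22630412,.25718536,1.36084149,-.90549335],[.57675848,.32565041,.30670052]),
([-0.1755934,0.5553956,-0.4715764,1.3850661,0.2557482,1.2484153,-0.8320288],[.576,.251,.289])]
res=least_squares(lambda p:np.r_[np.concatenate([fk(q,np.r_[p,0,0,0],S)[1]-x for q,x in D]),1e-4*(p-.3)],[.3,.4,.4,.25]);PL=np.r_[res.x,0,0,0]
def ik(x,Rm,q0,w=.02):
    def f(q):
        T,y=fk(q,PL,S);return np.r_[10*(y-x),R.from_matrix(T@K@Rm.T).as_rotvec(),w*(q-q0)]
    return least_squares(f,np.clip(q0,LO+1e-3,HI-1e-3),bounds=(LO,HI)).x
E
python3 - <<'E'
from kin import *
np.set_printoptions(precision=3,suppress=True)
print(PL,[(fk(q,PL,S)[1]-x)*1e3 for q,x in D])
def fr(z,y): return np.c_[np.cross(y,z),y,z]
q=np.array(D[2][0])
R0=R.from_rotvec([2.399,2.026,.02])
f=np.array([np.cos(np.radians(-30)),np.sin(np.radians(-30)),0]);k=np.array([0,0,1.])
Rg=R.from_matrix(fr(np.array([np.cos(np.radians(80.4)),np.sin(np.radians(80.4)),0]),-k))
Rf=R.from_matrix(fr(.643*f-.766*k,.766*f+.643*k))
Rd=R.from_euler("z",-90,degrees=True)*R0
from scipy.spatial.transform import Slerp
def path(a,Ra,b,Rb,q,n=8):
    for t in np.linspace(1/n,1,n):
        x=a+t*(b-a);Rm=Slerp([0,1],R.concatenate([Ra,Rb]))(t)
        q=ik(x,Rm.as_matrix(),q);T,y=fk(q,PL,S)
        print(x,q,"err",np.round(np.linalg.norm(y-x)*1e3,1),round(np.degrees((R.from_matrix(T@K)*Rm.inv()).magnitude()),1))
    return q
a=np.array([.576,.251,.289]);b=np.array([.52,-.02,.30]);c=np.array([.53,.0,.13]);g=np.array([.5505,.1195,.1245])
q=path(a,R0,b,Rd,q,4);print();q=path(b,Rd,c+[0,0,.12],Rg,q,5);print();q=path(c+[0,0,.12],Rg,c,Rg,q,2);q=path(c,Rg,g,Rg,q,2);print()
h=np.array([.53,.05,.28]);q=path(g,Rg,h,Rg,q,3)
e=np.array([.5306,-.212,.1185]);print();m=e+[-.05,.03,.12];q=path(h,Rg,m,Rf,q,6);q=path(m,Rf,e,Rf,q,3)
print("rot grasp->final deg",np.degrees((Rf*Rg.inv()).as_rotvec()),"down->grasp",np.degrees((Rg*R0.inv()).as_rotvec()))
E
```

```text
[0.35  0.629 0.324 0.495 0.    0.    0.   ] [array([20.865,  4.542,  3.9  ]), array([-1.833,  1.12 , -5.369]), array([-0.884,  0.362,  1.469])]
[0.562 0.183 0.292] [-0.12   0.487 -0.362  1.491  0.183  1.184 -1.071] err 0.0 0.0
[0.548 0.115 0.294] [-0.068  0.432 -0.249  1.571  0.12   1.142 -1.297] err 0.0 0.0
[0.534 0.048 0.297] [-0.015  0.391 -0.133  1.626  0.066  1.118 -1.513] err 0.0 0.0
[ 0.52 -0.02  0.3 ] [ 0.039  0.367 -0.017  1.658  0.018  1.11  -1.724] err 0.0 0.0

[ 0.522 -0.016  0.29 ] [ 0.397  0.398 -0.128  1.72  -0.292  1.072 -1.315] err 0.0 0.0
[ 0.524 -0.012  0.28 ] [ 0.699  0.531 -0.248  1.764 -0.525  1.118 -0.971] err 0.0 0.0
[ 0.526 -0.008  0.27 ] [ 0.9    0.742 -0.35   1.78  -0.654  1.19  -0.734] err 0.0 0.0
[ 0.528 -0.004  0.26 ] [ 1.012  0.999 -0.429  1.759 -0.714  1.274 -0.576] err 0.0 0.0
[0.53 0.   0.25] [ 1.06   1.275 -0.493  1.7   -0.738  1.378 -0.474] err 0.0 0.0

[0.53 0.   0.19] [ 1.053  1.366 -0.474  1.661 -0.708  1.352 -0.433] err 0.0 0.0
[0.53 0.   0.13] [ 1.045  1.458 -0.455  1.605 -0.68   1.339 -0.402] err 0.0 0.0
[0.54  0.06  0.127] [ 0.994  1.468 -0.
[... 538 characters left out ...]
.0 0.0
[ 0.505 -0.066  0.259] [ 0.918  0.555 -0.492  1.807 -0.372  1.005 -0.341] err 0.0 0.0
[ 0.497 -0.105  0.252] [ 0.844  0.355 -0.481  2.016 -0.242  0.681 -0.29 ] err 0.0 0.0
[ 0.489 -0.143  0.245] [ 0.544  0.211 -0.25   2.328 -0.017  0.201 -0.374] err 0.0 0.1
[ 0.481 -0.182  0.238] [-0.295  0.265  0.636  2.42   0.114  0.035 -0.368] err 4.5 12.0
[ 0.497 -0.192  0.199] [-0.136  0.356  0.475  2.398  1.354  0.01  -1.62 ] err 4.7 14.8
[ 0.514 -0.202  0.158] [ 0.256  0.442 -0.117  2.42   1.966  0.294 -2.316] err 5.4 15.1
[ 0.531 -0.212  0.118] [ 0.332  0.551 -0.232  2.42   2.094  0.399 -2.456] err 5.6 15.8
rot grasp->final deg [-121.89   -57.357   35.841] down->grasp [ 80.007  57.347 -68.63 ]
```

```bash
cat > scan.py <<'E'
from kin import *
np.set_printoptions(precision=2,suppress=True)
f=np.array([np.cos(np.radians(-30)),np.sin(np.radians(-30)),0]);k=np.array([0,0,1.])
def fr(z,y): return np.c_[np.cross(y,z),y,z]
ox=np.array([np.cos(np.radians(80.4)),np.sin(np.radians(80.4)),0]);oy=np.cross(k,ox)
fx=.643*f-.766*k; fz=-(.766*f+.643*k); fy=np.cross(fz,fx)
edge=np.array([.5445,.084,.1245]);cen=edge+.07*ox;seat=np.array([.5495,-.2229,.0925])
def poses(phi,sg,gx=-.052,gy=0.):
    c,s=np.cos(np.radians(phi)),np.sin(np.radians(phi))
    l=np.array([gx+.019*c,gy+.019*s])
    G=(cen+l[0]*ox+l[1]*oy, fr(c*ox+s*oy,sg*k)); F=(seat+l[0]*fx+l[1]*fy, fr(c*fx+s*fy,sg*fz)); return G,F
def err(q,x,Rm):
    T,y=fk(q,PL,S);return np.linalg.norm(y-x)*1e3,np.degrees(R.from_matrix(T@K@Rm.T).magnitude())
if __name__=="__main__":
  rng=np.random.default_rng(0)
  def best(x,Rm):
    out=None
    for i in range(12):
        q0=rng.uniform(np.maximum(LO,[-1.5,-.3,-1.3,.3,-1.3,.1,-2.8]),np.minimum(HI,[2,2,1.3,2.4,3.5,1.9,2.8]));q=ik(x,Rm,q0,1e-3);e=err(q,x,Rm)
        m=min((q-LO).min(),(HI-q).min());sc=e[0]+e[1]-10*min(m,.3)
        if out is None or sc<out[0]:out=(sc,q,e,m)
    return out
  for phi in(-15,-30,-45,-60,-75,-90):
    for sg in(1,-1):
        G,F=poses(phi,sg);b=best(*G);d=best(*F);print(phi,sg,"G",np.round(b[2],1),b[1],"F",np.round(d[2],1),d[1])
E
python3 scan.py
```

```text
-15 1 G [0. 0.] [ 0.52  1.52  0.43  2.14 -1.25  1.88 -2.56] F [ 5.8 16.4] [ 1.16  0.73 -0.97  2.42  2.16  0.37  1.1 ]
-15 -1 G [0. 0.] [ 1.29  1.81 -1.11  2.14 -0.44  0.3  -0.65] F [ 5.8 16.4] [ 1.19  0.77 -1.07  2.42  2.04  0.44 -1.94]
-30 1 G [0.6 1.8] [ 1.4   2.05 -1.27  2.42  2.85  0.21 -0.73] F [ 3.9 10.9] [ 1.51  1.08 -1.26  2.42  2.19  0.35  1.47]
-30 -1 G [0.6 1.8] [ 1.4   2.06 -1.29  2.42  2.74  0.22  2.51] F [ 3.9 10.9] [ 1.46  0.98 -1.04  2.42  2.85  0.22 -2.28]
-45 1 G [ 4.6 12.8] [ 1.27  1.99 -0.71  2.42  4.5   0.7  -2.  ] F [0.6 1.8] [ 1.66  1.34 -1.34  2.42  2.22  0.32  1.69]
-45 -1 G [ 4.6 12.8] [ 1.35  2.05 -0.85  2.42  4.37  0.53  1.23] F [0.6 1.8] [ 1.65  1.3  -1.26  2.42  2.43  0.26 -1.64]
-60 1 G [ 9.6 23.3] [ 1.29  2.06 -0.7   2.42  4.5   0.75 -1.9 ] F [0. 0.] [ 1.24  1.1  -0.06  2.17 -1.28  1.09 -0.69]
-60 -1 G [ 7.5 21.3] [ 0.74  2.06 -0.    2.42 -1.34  1.85  1.44] F [0. 0.] [ 1.22  1.1  -0.01  2.17 -1.29  1.13  2.47]
-75 1 G [ 8.6 24.3] [-1.11  2.06  0.    2.42  1.34  1.86  1.69] F [0. 0.] [ 1.63  1.48 -0.98  1.86 -0.34  0.71 -1.73]
-75 -1 G [ 8.6 24.3] [-1.11  2.06  0.    2.42  1.34  1.86 -1.45] F [0. 0.] [ 1.65  1.51 -1.04  1.86 -0.26  0.69  1.31]
-90 1 G [ 5.6 15.8] [-1.62  2.05  0.63  2.42  1.71  0.84  1.93] F [0. 0.] [ 1.19  1.41 -0.11  1.55 -0.91  1.6  -1.08]
-90 -1 G [ 5.6 15.8] [-1.4   1.95  0.31  2.42  1.54  1.28 -1.19] F [0. 0.] [ 1.55  1.62 -0.97  1.55 -0.29  1.12  1.38]
```

```bash
sed -i 's/for phi in(.*):/for phi in(0,10,20,30,40,50):/' scan.py; python3 scan.py
```

```text
0 1 G [0. 0.] [ 1.19  1.79 -1.22  1.81 -0.    0.74  1.98] F [ 5.6 15.8] [ 0.4   0.56 -0.36  2.42  2.    0.47  0.76]
0 -1 G [0. 0.] [ 1.06  1.59 -0.81  1.81 -0.58  0.89 -0.53] F [ 5.6 15.8] [ 0.3   0.55 -0.18  2.42  2.15  0.37 -2.5 ]
10 1 G [0. 0.] [ 0.98  1.59 -0.86  1.59 -0.4   1.11  2.38] F [ 4.3 12. ] [-0.1   0.63  0.09  2.42  1.96  0.49  0.53]
10 -1 G [0. 0.] [ 0.89  1.52 -0.64  1.59 -0.59  1.21 -0.55] F [ 4.3 12. ] [-0.49  0.77  0.91  2.42  3.73  0.25  2.05]
20 1 G [0. 0.] [ 0.82  1.56 -0.74  1.36 -0.43  1.4   2.39] F [2.3 6.5] [-0.38  0.76  0.33  2.42  1.92  0.51  0.37]
20 -1 G [0. 0.] [ 0.75  1.51 -0.55  1.36 -0.57  1.48 -0.6 ] F [2.3 6.5] [-0.31  0.75  0.2   2.42  1.85  0.59 -2.72]
30 1 G [0. 0.] [ 0.77  1.67 -1.02  1.12 -0.15  1.59  2.11] F [0. 0.] [-0.11  0.87 -0.42  2.42  1.56  1.16  0.4 ]
30 -1 G [0. 0.] [ 0.74  1.63 -0.9   1.12 -0.24  1.61 -0.95] F [0. 0.] [ 0.05  0.96 -0.8   2.42  1.46  1.46 -2.76]
40 1 G [0. 0.] [ 0.6   1.66 -0.89  0.86 -0.22  1.88  2.16] F [0. 0.] [-0.03  1.01 -0.68  2.21  1.32  1.49  0.53]
40 -1 G [0. 0.] [ 0.65  1.73 -1.2   0.86 -0.    1.86 -1.16] F [0. 0.] [-0.2   0.93 -0.3   2.21  1.34  1.18 -2.53]
50 1 G [2.1 5. ] [ 0.56  1.71 -1.16  0.74 -0.    1.98  2.01] F [0. 0.] [-0.25  1.01 -0.23  2.01  1.16  1.29  0.78]
50 -1 G [2.1 5. ] [ 0.56  1.71 -1.16  0.74 -0.    1.98 -1.13] F [0. 0.] [-0.15  1.05 -0.45  2.01  1.19  1.46 -2.43]
```

```bash
cat > path.py <<'E'
from scan import *
from scipy.spatial.transform import Slerp
def path(a,Ra,b,Rb,q,n=6):
    Ra,Rb=R.from_matrix(Ra),R.from_matrix(Rb)
    for t in np.linspace(1/n,1,n):
        x=a+t*(b-a);Rm=Slerp([0,1],R.concatenate([Ra,Rb]))(t).as_matrix();q=ik(x,Rm,q,.01);print(x,q,np.round(err(q,x,Rm),1))
    return q
E
python3 - <<'E'
from path import *
s=get_state();R0=R.from_rotvec(s["tcp_rot"]).as_matrix();a=s["tool_pos"];q=s["qpos"]
for sg in(1,-1):
  G,F=poses(35,sg);tz=G[1][:,2];print("sg",sg,"G",G[0],tz,"F",F[0],F[1][:,2])
  print("turn",np.degrees(R.from_matrix(G[1]@R0.T).as_rotvec()))
  pre=G[0]-.13*tz;up=pre+[0,0,.17]
  q1=path(a,R0,up,G[1],q,8);print();q1=path(up,G[1],pre,G[1],q1,2);q1=path(pre,G[1],G[0],G[1],q1,2)
  print("turn GF",np.degrees(R.from_matrix(F[1]@G[1].T).as_rotvec()))
  out=G[0]-.1*tz+[0,0,.15];q1=path(G[0],G[1],out,G[1],q1,2)
  m=F[0]-.1*F[1][:,2]+[0,0,.05];q1=path(out,G[1],m,F[1],q1,10);q1=path(m,F[1],F[0],F[1],q1,2)
E
```

```text
sg 1 G [0.54 0.12 0.12] [-0.43  0.9   0.  ] F [ 0.52 -0.22  0.12] [ 0.17 -0.76 -0.63]
turn [ 83.8  -63.97  94.22]
[0.58 0.22 0.29] [ 0.15  0.46 -0.65  1.68  0.18  0.89 -0.48] [0. 0.]
[0.58 0.19 0.29] [ 0.59  0.51 -0.99  1.87  0.12  0.65 -0.1 ] [0. 0.]
[0.58 0.16 0.29] [ 0.9   0.73 -1.28  1.94  0.17  0.58  0.2 ] [0. 0.]
[0.59 0.13 0.29] [ 1.03  0.96 -1.34  1.87  0.08  0.68  0.65] [0. 0.]
[0.59 0.1  0.29] [ 1.06  1.17 -1.34  1.68  0.01  0.92  1.03] [0. 0.]
[0.59 0.06 0.29] [ 1.01  1.34 -1.34  1.41 -0.02  1.26  1.32] [0. 0.]
[0.59 0.03 0.29] [ 0.89  1.48 -1.34  1.04 -0.05  1.67  1.54] [0. 0.]
[0.6  0.   0.29] [ 0.78  1.57 -1.34  0.73 -0.09  1.98  1.74] [2.  4.9]

[0.6  0.   0.21] [ 0.77  1.66 -1.33  0.7  -0.    1.98  1.83] [2.2 5.5]
[0.6  0.   0.12] [ 0.76  1.72 -1.2   0.65  0.    1.98  1.97] [2.7 6.8]
[0.57 0.06 0.12] [ 0.69  1.74 -1.21  0.72 -0.    1.96  1.97] [0. 0.]
[0.54 0.12 0.12] [ 0.73  1.73 -1.21  0.99 -0.    1.72  1.97] [0. 0.]
turn GF [-121.89  -57.35   35.84]
[0.56 0.07 0.2 ] [ 0.73  1.65 -1.23  0.88 -0.06  1.86  1.9 ] [0. 0.]
[0.58 0.03 0.27] [ 0.74  1.6  -1.34  0.75 -0.07 
[... 2186 characters left out ...]
 0.58  1.12 -0.82  0.8   0.03  1.98 -1.06] [0.1 0.2]
[ 0.55 -0.04  0.26] [ 0.54  0.98 -0.79  0.94  0.15  1.86 -1.06] [0. 0.]
[ 0.54 -0.06  0.25] [ 0.49  0.85 -0.77  1.12  0.28  1.71 -1.1 ] [0. 0.]
[ 0.54 -0.08  0.25] [ 0.42  0.73 -0.74  1.32  0.41  1.55 -1.2 ] [0. 0.]
[ 0.53 -0.09  0.25] [ 0.31  0.64 -0.69  1.53  0.56  1.4  -1.37] [0. 0.]
[ 0.52 -0.11  0.24] [ 0.15  0.58 -0.64  1.74  0.74  1.3  -1.61] [0. 0.]
[ 0.51 -0.13  0.24] [-0.03  0.6  -0.57  1.96  0.94  1.27 -1.95] [0. 0.]
[ 0.51 -0.14  0.23] [-0.24  0.69 -0.49  2.17  1.12  1.31 -2.34] [0. 0.]
[ 0.52 -0.18  0.18] [-0.18  0.79 -0.47  2.26  1.27  1.25 -2.49] [0. 0.]
[ 0.52 -0.22  0.12] [-0.12  0.91 -0.44  2.32  1.43  1.22 -2.64] [0. 0.]
```

```bash
python3 -m crank '{"slide":[[-3,-25,1],[-3,-25,1],[-3,-25,1],[-3,-25,1],[-3,-25,1],[-3,-25,1],[-3,-25,1],[-3,-25,1],[-3,-25,1],[-3,-25,1]],"dr":[[0,0,10.5],[0,0,10.5],[0,0,10.5],[0,0,10.5],[0,0,10.5],[0,0,10.5],[0,0,10.5],[0,0,10.5],[0,0,10.5],[0,0,10.5]],"jaw":[-1,-1,-1,-1,-1,-1,-1,-1,-1,-1]}' | head -3
python3 -c "
from workcell import *;s=get_state();print((s['qpos'].tolist(),s['tool_pos'].tolist(),s['tcp_rot'].tolist()),',',file=open('log.txt','a'))"
python3 -m crank '{"slide":[[0,0,0],[0,0,0],[0,0,0],[0,0,0],[0,0,0],[0,0,0],[0,0,0]],"dr":[[0,0,10.5],[9,4.3,0],[9,4.3,0],[9,4.3,0],[9,4.3,0],[9,4.3,0],[0,0,0]],"jaw":[-1,-1,-1,-1,-1,-1,-1]}'|head -3
python3 - <<'E'
from workcell import *;s=get_state();print((s['qpos'].tolist(),s['tool_pos'].tolist(),s['tcp_rot'].tolist()),',',file=open('log.txt','a'))
from kin import *
np.set_printoptions(precision=4,suppress=True)
DD=D+[(a[0],a[1]) for a in map(eval,[l.strip().rstrip(' ,') for l in open('log.txt')])]
# generic: an offset vector in each link frame
def fk2(q,o):
    T=np.eye(3);x=np.zeros(3)
    for i,a in enumerate("zyzyzyz"):
        T=T@R.from_euler(a,S[i]*q[i]).as_matrix();x=x+T@o[i]
    return x
Z=[(0,2),(2,2),(4,2),(6,2)]
for extra in([],[(0,0)],[(2,0)],[(4,0)],[(5,0)],[(2,0),(4,0)],[(0,0),(2,0)],[(2,0),(5,0)],[(4,0),(5,0)],[(0,0),(4,0)],[(0,0),(5,0)]):
    def mk(p):
        o=np.zeros((7,3))
        for (i,j),v in zip(Z+extra,p):o[i,j]=v
        return o
    r=least_squares(lambda p:np.concatenate([fk2(q,mk(p))-x for q,x in DD]),[.3,.4,.4,.2]+[0]*len(extra));print(extra,r.x,"max mm",abs(r.fun).max()*1e3)
print(DD[-1])
E
```

```text
t: 7.42
tool_pos: [0.5432, -0.0022, 0.2917]
tcp_rot: [0.157, -3.136, -0.0]
t: 8.3
tool_pos: [0.5443, -0.0049, 0.2872]
tcp_rot: [0.351, -2.609, -1.17]
[] [0.237  0.5967 0.3441 0.35  ] max mm 20.97690731456614
[(0, 0)] [ 0.2355  0.6007  0.344   0.3517 -0.0021] max mm 21.000537596012336
[(2, 0)] [ 0.2378  0.5944  0.3688  0.3529 -0.0254] max mm 20.93563595129036
[(4, 0)] [0.2375 0.5979 0.3456 0.3441 0.0073] max mm 20.559039583425477
[(5, 0)] [0.238  0.5972 0.3516 0.3493 0.0075] max mm 20.81231531507982
[(2, 0), (4, 0)] [ 0.2382  0.5955  0.3701  0.3473 -0.0253  0.0068] max mm 20.544230565907622
[(0, 0), (2, 0)] [ 0.2314  0.6107  0.3705  0.3603 -0.0087 -0.0278] max mm 21.029752043457695
[(2, 0), (5, 0)] [ 0.2376  0.5942  0.368   0.3531 -0.0261 -0.0015] max mm 20.96702706778367
[(4, 0), (5, 0)] [0.2383 0.5981 0.3517 0.3445 0.006  0.0063] max mm 20.49082670188318
[(0, 0), (4, 0)] [0.2376 0.5977 0.3456 0.344  0.0001 0.0073] max mm 20.556586709179065
[(0, 0), (5, 0)] [ 0.2308  0.6182  0.3569  0.3577 -0.0108  0.0134] max mm 20.80280953443628
([0.8159339311388623, 0.9742686607383899, -1.1797235521035405, 1.3363401163081925, 0.022693537989181268, 1.5408005180401994, 1.5984548548295356], [0.5442703150807358, -0.004926540812128309, 0.28723826454437473])
```

```bash
cat > kin.py <<'E'
from h import *
from scipy.spatial.transform import Rotation as R
S=[-1,1,-1,1,-1,1,-1];K=R.from_euler("z",np.pi/2).as_matrix()
LO=np.array([-3.12,-.3,-1.34,.26,-1.36,.01,-2.84]);HI=np.array([3.12,2.06,1.32,2.42,4.5,1.98,2.84])
D=[([1.25948769,.61579528,-.01259284,1.42471691,.00811411,1.10338421,-.04036489],[.18243,-.62315,.21762]),
([-.30856911,.6128828,-.45701121,1.22630412,.25718536,1.36084149,-.90549335],[.57675848,.32565041,.30670052]),
([-0.1755934,0.5553956,-0.4715764,1.3850661,0.2557482,1.2484153,-0.8320288],[.576,.251,.289])]
D+=[(a[0],a[1]) for a in map(eval,[l.strip().rstrip(' ,') for l in open('log.txt')])]
def fkR(q,o):
    T=np.eye(3);x=np.zeros(3)
    for i,a in enumerate("zyzyzyz"):
        T=T@R.from_euler(a,S[i]*q[i]).as_matrix();x=x+T@o[i]
    return T,x
Z=[(0,2),(2,2),(4,2),(6,2)]
def mk(p,extra):
    o=np.zeros((7,3))
    for (i,j),v in zip(Z+extra,p):o[i,j]=v
    return o
def fit(extra,reg=1e-3):
    p0=np.array([.24,.6,.344,.35]+[0]*len(extra));return least_squares(lambda p:np.r_[np.concatenate([fkR(q,mk(p,extra))[1]-x for q,x in D]),reg*(p-p0)],p0)
EX=[(i,j) for i in(0,2,4,6) for j in(0,1) if (i,j)!=(6,0)and(i,j)!=(6,1)]+[(1,0),(3,0),(5,0)]
PL=mk(fit(EX).x,EX)
fk=lambda q,p,s:fkR(q,p)
def ik(x,Rm,q0,w=.02):
    def f(q):
        T,y=fk(q,PL,S);return np.r_[10*(y-x),R.from_matrix(T@K@Rm.T).as_rotvec(),w*(q-q0)]
    return least_squares(f,np.clip(q0,LO+1e-3,HI-1e-3),bounds=(LO,HI)).x
E
python3 - <<'E'
from kin import *
np.set_printoptions(precision=4,suppress=True)
for e in([(0,1)],[(2,1)],[(4,1)],[(2,1),(4,1)],[(0,1),(2,1)],[(0,1),(4,1)],EX):
    r=fit(e);print(e,r.x,"max mm",abs(r.fun).max()*1e3)
E
sed -i 's/for phi in(.*):/for phi in(0,10,20,30,40):/' scan.py; python3 scan.py
```

```text
[(0, 1)] [ 0.248   0.5548  0.3737  0.3171 -0.0202] max mm 4.050331975958388
[(2, 1)] [ 0.26    0.5567  0.3635  0.3282 -0.0185] max mm 4.785405879081495
[(4, 1)] [ 0.2562  0.5585  0.3616  0.3302 -0.0169] max mm 6.123533483280541
[(2, 1), (4, 1)] [ 0.2604  0.557   0.3635  0.3282 -0.0215  0.003 ] max mm 4.591306323482924
[(0, 1), (2, 1)] [ 0.2558  0.5502  0.3723  0.3186 -0.0122 -0.0097] max mm 0.2602083089294216
[(0, 1), (4, 1)] [ 0.2537  0.5499  0.3726  0.3182 -0.0137 -0.0081] max mm 1.9556086118306948
[(0, 0), (0, 1), (2, 0), (2, 1), (4, 0), (4, 1), (1, 0), (3, 0), (5, 0)] [ 0.2626  0.5371  0.3755  0.3014 -0.0053 -0.016   0.004  -0.0112  0.0123
  0.0053  0.0114 -0.0087  0.001 ] max mm 0.1257230686116384
0 1 G [0. 0.] [ 1.02  1.67 -1.34  1.86 -0.15  0.57  1.93] F [0. 0.] [ 1.01  0.9  -1.27  2.33  1.99  1.12  1.1 ]
0 -1 G [0. 0.] [ 0.76  1.25 -0.69  1.91 -1.12  1.   -0.32] F [0. 0.] [ 0.92  0.78 -1.08  2.34  2.04  0.96 -2.16]
10 1 G [0. 0.] [ 0.85  1.4  -0.97  1.75 -0.64  0.94  2.37] F [0. 0.] [ 0.76  0.76 -1.    2.3   1.88  1.1   0.98]
10 -1 G [0. 0.] [ 0.8   1.34 -0.86  1.75 -0.76  1.01 -0.66] F [0. 0.] [ 0.69  0.71 -0.89  2.3   1.9   1.02 -2.21]
20 1 G [0. 0.] [ 0.74  1.35 -0.86  1.61 -0.61  1.18  2.34] F [0. 0.] [ 0.45  0.68 -0.66  2.24  1.74  1.05  0.93]
20 -1 G [0. 0.] [ 0.52  1.2  -0.44  1.64 -0.92  1.42 -0.51] F [0. 0.] [ 0.48  0.7  -0.71  2.24  1.73  1.09 -2.2 ]
30 1 G [0. 0.] [ 0.77  1.54 -1.19  1.45 -0.19  1.28  1.96] F [0. 0.] [ 0.46  0.79 -0.81  2.15  1.6   1.35  1.  ]
30 -1 G [0. 0.] [ 0.45  1.22 -0.4   1.5  -0.83  1.58 -0.58] F [0. 0.] [ 0.42  0.77 -0.74  2.15  1.6   1.31 -2.15]
40 1 G [0. 0.] [ 0.49  1.31 -0.62  1.35 -0.59  1.63  2.36] F [0. 0.] [ 0.42  0.89 -0.84  2.05  1.52  1.58  1.02]
40 -1 G [0. 0.] [ 0.6   1.41 -0.9   1.33 -0.39  1.54 -0.98] F [0. 0.] [ 0.14  0.76 -0.39  2.06  1.42  1.24 -2.11]
```

```bash
sed -i 's/^EX=.*/EX=[(0,1),(2,1)]/' kin.py
cat > p2.py <<'E'
from path import *
s=get_state();R0=R.from_rotvec(s["tcp_rot"]).as_matrix();a=s["tool_pos"];q=s["qpos"]
for phi in(20,):
  sg=1
  G,F=poses(phi,sg);tz=G[1][:,2];print("G",G[0].round(4),tz,"F",F[0].round(4),F[1][:,2])
  print("turn",np.degrees(R.from_matrix(G[1]@R0.T).as_rotvec()),"now",a.round(4))
  pre=G[0]-.11*tz;up=pre+[0,0,.15];print("pre",pre.round(4))
  q1=path(a,R0,up,G[1],q,5);print();q1=path(up,G[1],pre,G[1],q1,2);q1=path(pre,G[1],G[0],G[1],q1,2)
  print("turn GF",np.degrees(R.from_matrix(F[1]@G[1].T).as_rotvec()))
  out=G[0]-.1*tz+[0,0,.17];q1=path(G[0],G[1],out,G[1],q1,2);print()
  m=F[0]-.1*F[1][:,2]+[0,0,.05];q1=path(out,G[1],m,F[1],q1,10);q1=path(m,F[1],F[0],F[1],q1,2)
E
python3 p2.py
```

```text
G [0.54 0.12 0.12] [-0.18  0.98  0.  ] F [ 0.53 -0.22  0.12] [ 0.35 -0.6  -0.72]
turn [ 40.97   2.96 -10.95] now [ 0.54 -0.    0.29]
pre [0.56 0.01 0.12]
[ 0.55 -0.    0.28] [ 0.86  1.04 -1.21  1.35 -0.04  1.5   1.63] [0. 0.]
[0.55 0.   0.28] [ 0.9   1.12 -1.24  1.38 -0.11  1.46  1.67] [0. 0.]
[0.56 0.01 0.28] [ 0.93  1.2  -1.27  1.4  -0.17  1.41  1.7 ] [0. 0.]
[0.56 0.01 0.28] [ 0.95  1.28 -1.3   1.43 -0.23  1.36  1.75] [0. 0.]
[0.56 0.01 0.27] [ 0.97  1.37 -1.33  1.46 -0.28  1.32  1.79] [0. 0.]

[0.56 0.01 0.2 ] [ 0.96  1.47 -1.27  1.46 -0.22  1.31  1.86] [0. 0.]
[0.56 0.01 0.12] [ 0.95  1.56 -1.22  1.42 -0.16  1.31  1.93] [0. 0.]
[0.55 0.07 0.12] [ 0.92  1.57 -1.23  1.52 -0.17  1.17  1.94] [0. 0.]
[0.54 0.12 0.12] [ 0.87  1.58 -1.24  1.61 -0.18  1.04  1.95] [0. 0.]
turn GF [-121.89  -57.35   35.84]
[0.55 0.07 0.21] [ 0.93  1.46 -1.3   1.57 -0.24  1.16  1.86] [0. 0.]
[0.56 0.02 0.29] [ 0.97  1.35 -1.34  1.48 -0.31  1.3   1.78] [0. 0.]

[0.56 0.   0.29] [ 0.95  1.23 -1.31  1.42 -0.18  1.39  1.78] [0. 0.]
[ 0.55 -0.01  0.28] [ 0.94  1.12 -1.29  1.39 -0.06  1.45  1.8 ] [0. 0.]
[ 0.54 -0.03  0.28] [ 0.92  1.01 -1.26  1.39  0.07  1.47  1.83] [0. 0.]
[ 0.53 -0.05  0.27] [ 0.91  0.9  -1.24  1.43  0.21  1.45  1.85] [0. 0.]
[ 0.53 -0.07  0.27] [ 0.89  0.8  -1.23  1.5   0.34  1.4   1.86] [0. 0.]
[ 0.52 -0.09  0.26] [ 0.87  0.7  -1.2   1.61  0.49  1.32  1.85] [0. 0.]
[ 0.51 -0.1   0.26] [ 0.84  0.6  -1.17  1.73  0.65  1.23  1.79] [0. 0.]
[ 0.51 -0.12  0.25] [ 0.79  0.51 -1.12  1.88  0.85  1.14  1.66] [0. 0.]
[ 0.5  -0.14  0.25] [ 0.7   0.47 -1.06  2.04  1.11  1.1   1.45] [0. 0.]
[ 0.49 -0.16  0.24] [ 0.58  0.48 -1.01  2.21  1.4   1.18  1.17] [0. 0.]
[ 0.51 -0.19  0.18] [ 0.57  0.63 -0.94  2.24  1.58  1.2   1.05] [0. 0.]
[ 0.53 -0.22  0.12] [ 0.58  0.77 -0.87  2.24  1.75  1.22  0.95] [0. 0.]
```

```bash
cat > path.py <<'E'
from scan import *
from scipy.spatial.transform import Slerp
def pts(q):
    T=np.eye(3);x=np.zeros(3);o=[]
    for i,a in enumerate("zyzyzyz"):
        T=T@R.from_euler(a,S[i]*q[i]).as_matrix();x=x+T@PL[i]
        if i in(1,2,4):o.append(x.copy())
    return o+[x-.16*T[:,2]]   # shoulder, elbow, wrist, gripper rear
ey=np.array([.5,.866,0]);cor=np.array([.5855,-.2437,.036]);up=-.643*f+.766*k
OB=np.array([cor+a*ey+b*up for a in(-.06,-.03,0,.03,.06) for b in(0,.04,.08)]+[cor+a*ey+.024*(.766*f+.643*k) for a in(-.06,0,.06)])
def seg(p,a,b):
    t=np.clip(((p-a)@(b-a))/((b-a)@(b-a)),0,1);return np.linalg.norm(p-a-t[:,None]*(b-a),axis=1).min()
def clr(q):
    p=pts(q);return np.round([seg(OB,p[0],p[1]),seg(OB,p[1],p[2]),seg(OB,p[2],p[3]),p[1][2],p[2][2]],3)
def path(a,Ra,b,Rb,q,n=6,show=True):
    Ra,Rb=R.from_matrix(Ra),R.from_matrix(Rb)
    for t in np.linspace(1/n,1,n):
        x=a+t*(b-a);Rm=Slerp([0,1],R.concatenate([Ra,Rb]))(t).as_matrix();q=ik(x,Rm,q,.01)
        if show:print(x,q,np.round(err(q,x,Rm),1),"clr",clr(q))
    return q
E
cat > p2.py <<'E'
from path import *
import sys
s=get_state();R0=R.from_rotvec(s["tcp_rot"]).as_matrix();a=s["tool_pos"];q=s["qpos"]
for phi in map(float,sys.argv[1:]):
  sg=1
  G,F=poses(phi,sg,gy=-.02);tz=G[1][:,2];print("PHI",phi,"G",G[0]*1e3,tz,"F",F[0]*1e3,F[1][:,2])
  print("turn",np.degrees(R.from_matrix(G[1]@R0.T).as_rotvec()),"now",a*1e3)
  pre=G[0]-.11*tz;up=pre+[0,0,.15];print("pre",pre*1e3)
  q1=path(a,R0,up,G[1],q,3);print();q1=path(up,G[1],pre,G[1],q1,2);q1=path(pre,G[1],G[0],G[1],q1,2)
  print("turn GF",np.degrees(R.from_matrix(F[1]@G[1].T).as_rotvec()))
  out=G[0]-.1*tz+[0,0,.17];q1=path(G[0],G[1],out,G[1],q1,2);print()
  m=F[0]-.1*F[1][:,2]+[0,0,.05];q1=path(out,G[1],m,F[1],q1,6);q1=path(m,F[1],F[0],F[1],q1,2)
E
python3 p2.py 0 -8 -15
```

```text
PHI 0.0 G [570.39 117.15 124.5 ] [0.17 0.99 0.  ] F [ 541.13 -194.97  117.78] [ 0.56 -0.32 -0.77]
turn [ 41.29  -4.24 -30.07] now [544.27  -4.93 287.24]
pre [552.05   8.69 124.5 ]
[ 0.55 -0.    0.28] [ 0.96  1.06 -1.25  1.48 -0.11  1.32  1.65] [0. 0.] clr [0.47 0.34 0.26 0.52 0.43]
[0.55 0.   0.28] [ 1.08  1.19 -1.32  1.63 -0.23  1.09  1.73] [0. 0.] clr [0.46 0.26 0.22 0.45 0.35]
[0.55 0.01 0.27] [ 1.17  1.34 -1.34  1.79 -0.43  0.86  1.93] [0. 0.] clr [0.45 0.18 0.18 0.37 0.28]

[0.55 0.01 0.2 ] [ 1.15  1.44 -1.27  1.79 -0.36  0.85  2.  ] [0. 0.] clr [0.43 0.11 0.1  0.32 0.2 ]
[0.55 0.01 0.12] [ 1.14  1.55 -1.2   1.75 -0.3   0.85  2.07] [0. 0.] clr [0.4  0.05 0.03 0.26 0.12]
[0.56 0.06 0.12] [ 1.07  1.57 -1.23  1.8  -0.32  0.72  2.09] [0. 0.] clr [0.37 0.03 0.03 0.25 0.12]
[0.57 0.12 0.12] [ 0.99  1.6  -1.26  1.84 -0.34  0.6   2.1 ] [0. 0.] clr [0.33 0.04 0.04 0.23 0.12]
turn GF [-121.89  -57.36   35.84]
[0.56 0.07 0.21] [ 1.08  1.45 -1.32  1.85 -0.39  0.71  2.01] [0. 0.] clr [0.4  0.11 0.11 0.31 0.21]
[0.55 0.02 0.29] [ 1.15  1.29 -1.34  1.8  -0.48  0.86  1.95] [0. 0.] clr [0.46 0.2
[... 4029 characters left out ...]
1.27  0.82 -1.18  1.92 -0.42  0.76  2.39] [0. 0.] clr [0.58 0.36 0.28 0.62 0.44]
[ 0.5  -0.08  0.27] [ 1.29  0.66 -1.16  1.94 -0.24  0.71  2.5 ] [0. 0.] clr [0.59 0.41 0.3  0.68 0.49]
[ 0.5  -0.11  0.26] [ 1.32  0.52 -1.16  2.02 -0.08  0.56  2.63] [0. 0.] clr [0.6  0.45 0.32 0.73 0.52]
[ 0.49 -0.15  0.25] [ 1.31  0.38 -1.1   2.17  0.1   0.28  2.74] [0. 0.] clr [0.61 0.47 0.32 0.76 0.52]
[ 0.48 -0.18  0.24] [ 1.43  0.47 -1.34  2.36  1.93  0.36  1.2 ] [0.  0.1] clr [0.61 0.47 0.32 0.74 0.48]
[ 0.51 -0.19  0.18] [ 1.25  0.71 -1.29  2.38  2.11  0.64  1.07] [0. 0.] clr [0.59 0.4  0.25 0.67 0.42]
[ 0.54 -0.19  0.12] [ 1.13  0.9  -1.21  2.36  2.25  0.8   1.03] [0. 0.] clr [0.54 0.33 0.18 0.59 0.35]
```

```bash
python3 p2.py -10 | grep -v clr
```

```text
PHI -10.0 G [573.6  116.31 124.5 ] [0.34 0.94 0.  ] F [ 542.62 -192.02  118.  ] [ 0.64 -0.17 -0.75]
turn [ 41.13  -7.89 -39.63] now [544.27  -4.93 287.24]
pre [536.7   12.69 124.5 ]

turn GF [-121.89  -57.36   35.84]
```

```bash
python3 -m crank '{"slide":[[-1.3,3,0],[-1.3,3,0],[-1.3,3,0],[-1.3,3,0],[-1.3,3,0],[-1.3,3,0],[0,0,0],[0,0,0]],"dr":[[6.85,-1.32,-6.6],[6.85,-1.32,-6.6],[6.85,-1.32,-6.6],[6.85,-1.32,-6.6],[6.85,-1.32,-6.6],[6.85,-1.32,-6.6],[0,0,0],[0,0,0]],"jaw":[-1,-1,-1,-1,-1,-1,-1,-1]}' | head -3
cat > rep.py <<'E'
from path import *
np.set_printoptions(precision=3,suppress=True)
import sys
s=get_state();T=R.from_rotvec(s["tcp_rot"]).as_matrix();q=s["qpos"];G,F=poses(-10,1,gy=-.02)
W={"G":G,"F":F}[sys.argv[1]]
x=W[0]-float(sys.argv[2])*W[1][:,2]/1e3
print("t",s["t"],"q",q,"tool",s["tool_pos"],"fkerr mm",np.linalg.norm(fk(q,PL,S)[1]-s["tool_pos"])*1e3,"clr",clr(q))
print("to go mm",(x-s["tool_pos"])*1e3,"deg",np.degrees(R.from_matrix(W[1]@T.T).as_rotvec()),"F",s["ft_force"],"w",s["grip_width"],s["grip_force"])
E
python3 rep.py G 110
```

```text
t: 9.3
tool_pos: [0.5367, 0.0169, 0.2945]
tcp_rot: [0.337, 2.04, 2.023]
t 9.3 q [ 1.243  1.251 -1.334  1.989 -0.689  0.64   2.163] tool [0.537 0.017 0.294] fkerr mm 0.25210313474944335 clr [0.495 0.215 0.211 0.42  0.296]
to go mm [  -0.009   -4.207 -169.979] deg [ 0.59   0.618 -0.074] F [-0.097  0.25   0.57 ] w 0.0929870077553068 0.0
```

```bash
python3 -m crank '{"slide":[[0,-1,-35],[0,-1,-35],[0,-1,-35],[0,-1,-30],[0,0,0]],"dr":[[0.3,0.3,0],[0.3,0.3,0],[0,0,0],[0,0,0],[0,0,0]],"jaw":[-1,-1,-1,-1,-1]}' | head -3
python3 rep.py G 110
python3 - <<'E'
from h import *
s=cv2.cvtColor(get_image("scene"),cv2.COLOR_RGB2BGR);t=cv2.cvtColor(get_image("top"),cv2.COLOR_RGB2BGR)
cv2.imwrite("pics/v3.png",np.hstack([cv2.resize(s[120:300,200:380],(400,400),interpolation=2),cv2.resize(t[140:320,230:410],(400,400),interpolation=2)]))
E
```

```text
t: 9.93
tool_pos: [0.5378, 0.0117, 0.1569]
tcp_rot: [0.357, 2.036, 2.037]
t 9.925 q [ 1.214  1.471 -1.18   1.96  -0.574  0.62   2.298] tool [0.538 0.012 0.157] fkerr mm 0.1769201489897203 clr [0.444 0.102 0.092 0.302 0.157]
to go mm [ -1.057   0.978 -32.398] deg [-0.054 -0.194  0.082] F [0.159 0.762 1.05 ] w 0.09276981900845208 0.0
```

View pics/v3.png

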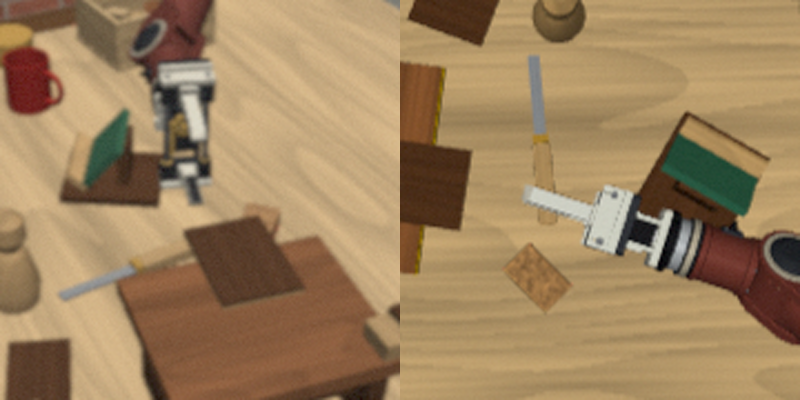

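The pads line up with the panel's overhang. The wrist passes behind the easel (board corner at crop (755,210), wrist at (700,250)) and clears the sanding block. Next I go in diagonally.

```bash
python3 -m crank '{"slide":[[6,20,-8],[7,20,-8],[7,20,-8],[7,20,-6],[5,14,-2],[3,9,0],[0,0,0],[0,0,0]],"dr":[[0,0,0],[0,0,0],[0,0,0],[0,0,0],[0,0,0],[0,0,0],[0,0,0],[0,0,0]],"jaw":[-1,-1,-1,-1,-1,-1,-1,-1]}' | head -5
python3 rep.py G 0
python3 - <<'E'
from h import *
t=cv2.cvtColor(get_image("top"),cv2.COLOR_RGB2BGR);s=cv2.cvtColor(get_image("scene"),cv2.COLOR_RGB2BGR)
cv2.imwrite("pics/v4.png",np.hstack([cv2.resize(s[180:280,240:340],(400,400),interpolation=2),cv2.resize(t[160:260,215:315],(400,400),interpolation=2)]))
E
```

```text
t: 11.02
tool_pos: [0.5711, 0.1146, 0.1259]
tcp_rot: [0.357, 2.033, 2.039]
ft_force: [-0.3, 0.1, -0.3]
grip_width: 0.0932
t 11.025 q [ 1.045  1.614 -1.259  1.991 -0.628  0.366  2.4  ] tool [0.571 0.115 0.126] fkerr mm 0.1895141621769715 clr [0.346 0.088 0.088 0.223 0.125]
to go mm [ 2.489  1.699 -1.392] deg [-0.183 -0.15   0.088] F [-0.298  0.136 -0.263] w 0.09320098407779577 0.0
```

View pics/v4.png

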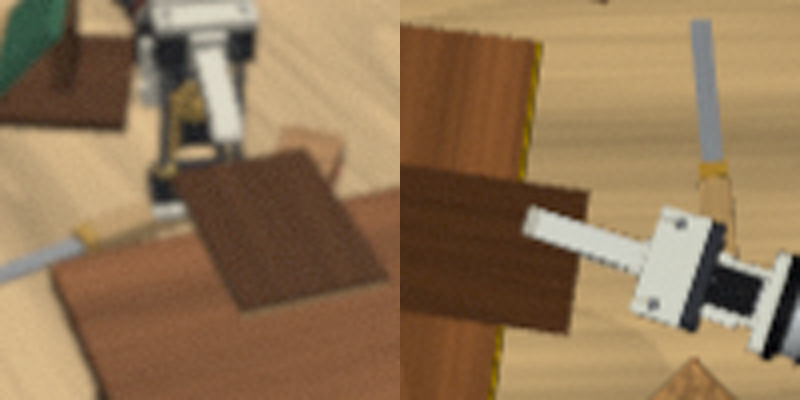

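Finger tip is about 10 mm short of the slab and centred over the overhang. I'll drop 1.4 mm and close.

```bash
python3 -m crank '{"slide":[[0,0,-1.4],[0,0,0],[0,0,0],[0,0,0],[0,0,0],[0,0,0],[0,0,0],[0,0,0]],"dr":[[0,0,0],[0,0,0],[0,0,0],[0,0,0],[0,0,0],[0,0,0],[0,0,0],[0,0,0]],"jaw":[-1,0.3,0.6,1,1,1,1,1]}' 35
python3 rep.py G 0
```

```text
t: 12.12
tool_pos: [0.5708, 0.1152, 0.1242]
tcp_rot: [0.356, 2.034, 2.04]
ft_force: [0.6, -0.5, -0.4]
grip_width: 0.0273
grip_force: 0.0
t 12.125 q [ 1.044  1.617 -1.257  1.99  -0.627  0.366  2.401] tool [0.571 0.115 0.124] fkerr mm 0.18860516582810907 clr [0.345 0.088 0.088 0.221 0.123]
to go mm [2.763 1.084 0.268] deg [-0.208 -0.178  0.038] F [ 0.644 -0.538 -0.424] w 0.027307387292688896 0.0
```

```bash
python3 -m crank '{"slide":[[0,0,0],[0,0,0],[0,0,0],[0,0,0],[0,0,0]],"dr":[[0,0,0],[0,0,0],[0,0,0],[0,0,0],[0,0,0]],"jaw":[1,1,1,1,1]}'
```

```text
t: 12.75
tool_pos: [0.5708, 0.1153, 0.1246]
tcp_rot: [0.356, 2.033, 2.04]
ft_force: [0.2, -0.1, 1.1]
grip_width: 0.0084
grip_force: 35.0
```

```bash
sed -i 's/gy=-.02)/gx=-.0535,gy=-.0174)/' rep.py
cat > p3.py <<'E'
from path import *
s=get_state();Rs=R.from_rotvec(s["tcp_rot"]).as_matrix();a=s["tool_pos"];q=s["qpos"]
G,F=poses(-10,1,gx=-.0535,gy=-.0174);tz=G[1][:,2]
out=a-.07*tz+[0,0,.19];q0=path(a,Rs,out,Rs,q,3);print("out",out*1e3)
for nm,off in(("A",-.09*fx-.02*fz),("B",-.06*fx-.06*fz)):
  m=F[0]+off;print(nm,m*1e3,"F",F[0]*1e3,np.degrees(R.from_matrix(F[1]@Rs.T).as_rotvec()))
  q1=path(out,Rs,m,F[1],q0,14);print();path(m,F[1],F[0],F[1],q1,2)
E
python3 p3.py
```

```text
[0.56 0.09 0.19] [ 1.09  1.5  -1.3   2.02 -0.67  0.4   2.33] [0. 0.] clr [0.39 0.12 0.12 0.29 0.19]
[0.56 0.07 0.25] [ 1.14  1.37 -1.34  2.03 -0.73  0.48  2.26] [0. 0.] clr [0.44 0.17 0.17 0.36 0.25]
[0.55 0.05 0.31] [ 1.19  1.21 -1.34  2.01 -0.82  0.6   2.23] [0. 0.] clr [0.49 0.23 0.23 0.44 0.31]
out [547.33  49.32 314.64]
A [ 503.63 -172.51  200.95] F [ 540.48 -193.79  119.15] [-122.09  -57.53   35.93]
[0.54 0.03 0.31] [ 1.19  1.1  -1.28  1.95 -0.7   0.69  2.2 ] [0. 0.] clr [0.51 0.26 0.24 0.49 0.34]
[0.54 0.02 0.3 ] [ 1.18  1.01 -1.23  1.9  -0.6   0.76  2.2 ] [0. 0.] clr [0.53 0.28 0.25 0.54 0.38]
[0.54 0.   0.29] [ 1.18  0.94 -1.2   1.87 -0.5   0.8   2.22] [0. 0.] clr [0.55 0.31 0.26 0.57 0.41]
[ 0.53 -0.01  0.28] [ 1.18  0.86 -1.17  1.85 -0.4   0.82  2.25] [0. 0.] clr [0.56 0.34 0.27 0.61 0.43]
[ 0.53 -0.03  0.27] [ 1.17  0.8  -1.15  1.84 -0.32  0.82  2.28] [0. 0.] clr [0.57 0.37 0.28 0.63 0.46]
[ 0.53 -0.05  0.27] [ 1.17  0.73 -1.13  1.85 -0.23  0.8   2.33] [0. 0.] clr [0.58 0.39 0.29 0.66 0.48]
[ 0.53 -0.06  0.26] [ 1.16  0.67 -1.11  1.87 -0.15  0.76  2.37] [0. 0.] clr [0.59 
[... 1977 characters left out ...]
.08  0.52 -0.98  1.94  0.15  0.54  2.46] [0. 0.] clr [0.6  0.43 0.29 0.73 0.52]
[ 0.55 -0.14  0.23] [ 1.02  0.47 -0.89  2.01  0.26  0.4   2.46] [0. 0.] clr [0.6  0.43 0.28 0.74 0.51]
[ 0.55 -0.16  0.22] [ 0.9   0.41 -0.72  2.09  0.38  0.24  2.44] [0. 0.] clr [0.6  0.43 0.28 0.76 0.49]
[ 0.55 -0.18  0.21] [ 0.62  0.35 -0.36  2.18  0.45  0.02  2.47] [0. 0.] clr [0.6  0.42 0.26 0.77 0.47]
[ 0.55 -0.2   0.2 ] [ 1.11  0.59 -1.13  2.26  1.94  0.56  1.16] [0.  0.1] clr [0.59 0.4  0.25 0.71 0.44]

[ 0.54 -0.2   0.16] [ 1.08  0.71 -1.14  2.31  2.1   0.7   1.04] [0. 0.] clr [0.57 0.37 0.21 0.67 0.4 ]
[ 0.54 -0.19  0.12] [ 1.04  0.83 -1.13  2.36  2.22  0.83  0.96] [0. 0.] clr [0.55 0.34 0.18 0.62 0.36]
```

```bash
cat > p4.py <<'E'
from path import *
s=get_state();Rs=R.from_rotvec(s["tcp_rot"]).as_matrix();a=s["tool_pos"];q=s["qpos"]
G,F=poses(-10,1,gx=-.0535,gy=-.0174);tz=G[1][:,2]
out=a-.07*tz+[0,0,.19];q0=path(a,Rs,out,Rs,q,3,False)
m=F[0]-.08*fx-.03*fz
for t in(0,.2,.4,.6,.8,1):
    qb=np.array([1.11,.52,-1.14,2.38,2.06,.56,.98]);qq=q0+t*(qb-q0);T,x=fk(qq,PL,S);T=T@K;l=T.T@F[1]
    lo=[ (x+T@(F[1].T@((seat+u*fx+v*fy)-F[0])))[2] for u in(-.07,.07) for v in(-.05,.05)]
    print(t,x*1e3,"tz",T[:,2],"ty",T[:,1],"panel corner z",np.array(lo))
print()
for q6 in(.4,.6,.8):
  qv=np.array([1.15,.87,-1.24,2.1,.62,q6,1.6]);
  T,x=fk(qv,PL,S);T=T@K;v=np.array([.54,-.05,.31])
  print("via",q6,T[:,2],T[:,1]); q1=path(out,Rs,v,T,q0,6);print();q1=path(v,T,m,F[1],q1,8)
  print("turns",np.degrees(R.from_matrix(T@Rs.T).as_rotvec()),np.degrees(R.from_matrix(F[1]@T.T).as_rotvec()),v,m)
E
python3 p4.py
```

```text
0 [547.33  49.32 314.64] tz [0.34 0.94 0.  ] ty [ 0. -0.  1.] panel corner z [0.31 0.31 0.31 0.32]
0.2 [462.8   62.76 215.61] tz [ 0.14  0.9  -0.41] ty [-0.15  0.43  0.89] panel corner z [0.23 0.22 0.17 0.16]
0.4 [420.24   4.62 131.65] tz [ 0.09  0.63 -0.77] ty [-0.36  0.74  0.57] panel corner z [0.16 0.15 0.05 0.04]
0.6 [424.6  -84.98 101.16] tz [ 0.19  0.27 -0.95] ty [-0.55  0.82  0.12] panel corner z [ 0.14  0.13  0.   -0.01]
0.8 [ 461.62 -155.44  131.97] tz [ 0.4  -0.04 -0.92] ty [-0.66  0.68 -0.32] panel corner z [0.17 0.16 0.04 0.03]
1 [ 504.57 -170.05  201.77] tz [ 0.64 -0.16 -0.75] ty [-0.67  0.37 -0.64] panel corner z [0.23 0.23 0.12 0.12]

via 0.4 [ 0.36  0.48 -0.8 ] [-0.42  0.85  0.32]
[0.55 0.03 0.31] [ 1.19  1.05 -1.28  1.95 -0.7   0.69  2.18] [0. 0.] clr [0.52 0.28 0.26 0.52 0.36]
[0.54 0.02 0.31] [ 1.19  0.92 -1.23  1.9  -0.59  0.75  2.17] [0. 0.] clr [0.55 0.32 0.28 0.58 0.41]
[ 0.54 -0.    0.31] [ 1.18  0.8  -1.19  1.86 -0.49  0.78  2.17] [0. 0.] clr [0.57 0.37 0.3  0.63 0.46]
[ 0.54 -0.02  0.31] [ 1.17  0.7  -1.16  1.84 -0.39  0.79  2.18] [0. 0.] clr [0.58 0.41 0.32
[... 3594 characters left out ...]
   0.27] [ 0.89  0.44 -0.95  1.82  0.31  0.85  2.11] [0. 0.] clr [0.6  0.49 0.34 0.75 0.58]
[ 0.53 -0.11  0.25] [ 0.91  0.41 -0.92  1.92  0.41  0.7   2.13] [0. 0.] clr [0.6  0.48 0.33 0.76 0.56]
[ 0.52 -0.13  0.24] [ 0.89  0.37 -0.86  2.03  0.54  0.52  2.11] [0. 0.] clr [0.6  0.47 0.31 0.77 0.54]
[ 0.52 -0.15  0.23] [ 0.8   0.33 -0.71  2.14  0.73  0.32  2.03] [0. 0.] clr [0.6  0.45 0.3  0.77 0.51]
[ 0.52 -0.16  0.21] [ 0.86  0.36 -0.75  2.25  1.56  0.25  1.33] [0.  0.1] clr [0.6  0.44 0.28 0.77 0.48]
[ 0.52 -0.18  0.2 ] [ 1.07  0.51 -1.06  2.35  2.08  0.52  0.96] [0. 0.] clr [0.6  0.42 0.27 0.73 0.44]
turns [-71.04 -10.64  31.82] [-43.66 -41.54  30.31] [ 0.54 -0.05  0.31] [ 0.52 -0.18  0.2 ]
```

```bash
cat > p5.py <<'E'
from path import *
s=get_state();Rs=R.from_rotvec(s["tcp_rot"]).as_matrix();a=s["tool_pos"];q=s["qpos"]
G,F=poses(-10,1,gx=-.0535,gy=-.0174);tz=G[1][:,2]
out=a-.07*tz+[0,0,.19];q0=path(a,Rs,out,Rs,q,3,False)
m=F[0]-.08*fx-.03*fz
for qv in([.8,.55,-.9,1.9,1.2,.9,1.5],[.6,.65,-.8,1.9,1.3,1.1,1.5]):
  v=np.array([.54,-.1,.30]);T=fk(np.array(qv),PL,S)[0]@K
  print("via",T[:,2],T[:,1]); q1=path(out,Rs,v,T,q0,10);print();q1=path(v,T,m,F[1],q1,6)
  print("turns",np.degrees(R.from_matrix(T@Rs.T).as_rotvec()),np.degrees(R.from_matrix(F[1]@T.T).as_rotvec()),out*1e3,m*1e3)
E
python3 p5.py
```

```text
via [ 0.31 -0.41 -0.86] [-0.56  0.66 -0.51]
[0.55 0.03 0.31] [ 1.17  1.02 -1.25  1.92 -0.68  0.73  2.13] [0. 0.] clr [0.53 0.28 0.26 0.54 0.37]
[0.55 0.02 0.31] [ 1.13  0.87 -1.17  1.84 -0.54  0.84  2.07] [0. 0.] clr [0.55 0.34 0.28 0.6  0.43]
[0.55 0.   0.31] [ 1.09  0.75 -1.11  1.77 -0.41  0.91  2.02] [0. 0.] clr [0.57 0.39 0.31 0.65 0.49]
[ 0.54 -0.01  0.31] [ 1.03  0.64 -1.04  1.72 -0.28  0.96  2.  ] [0. 0.] clr [0.58 0.44 0.33 0.69 0.54]
[ 0.54 -0.03  0.31] [ 0.95  0.55 -0.99  1.7  -0.14  0.99  1.97] [0. 0.] clr [0.59 0.48 0.35 0.72 0.57]
[ 0.54 -0.04  0.31] [ 0.87  0.47 -0.93  1.7   0.01  0.99  1.94] [0. 0.] clr [0.59 0.51 0.37 0.74 0.6 ]
[ 0.54 -0.06  0.3 ] [ 0.77  0.41 -0.86  1.72  0.18  0.97  1.89] [0. 0.] clr [0.6  0.53 0.38 0.76 0.61]
[ 0.54 -0.07  0.3 ] [ 0.65  0.36 -0.8   1.76  0.39  0.95  1.8 ] [0. 0.] clr [0.6  0.54 0.38 0.77 0.61]
[ 0.54 -0.09  0.3 ] [ 0.53  0.32 -0.74  1.83  0.62  0.94  1.67] [0. 0.] clr [0.6  0.54 0.38 0.78 0.6 ]
[ 0.54 -0.1   0.3 ] [ 0.41  0.31 -0.69  1.91  0.88  0.95  1.51] [0. 0.] clr [0.6  0.53 0.37 0.78 0.57]

[ 0.54 -0.11  0.28] [ 0.46  0.3  -
[... 1775 characters left out ...]
 0.39  0.37 -0.72  1.94  1.01  1.05  1.58] [0. 0.] clr [0.59 0.51 0.35 0.77 0.55]
[ 0.53 -0.13  0.27] [ 0.47  0.34 -0.72  2.04  1.09  0.87  1.55] [0. 0.] clr [0.6  0.49 0.34 0.77 0.53]
[ 0.53 -0.14  0.25] [ 0.54  0.32 -0.7   2.13  1.22  0.68  1.49] [0. 0.] clr [0.6  0.47 0.32 0.78 0.51]
[ 0.52 -0.15  0.23] [ 0.62  0.32 -0.68  2.22  1.45  0.51  1.34] [0. 0.] clr [0.6  0.46 0.3  0.78 0.49]
[ 0.52 -0.17  0.22] [ 0.8   0.37 -0.79  2.29  1.81  0.43  1.08] [0. 0.] clr [0.6  0.44 0.28 0.77 0.47]
[ 0.52 -0.18  0.2 ] [ 1.03  0.48 -0.98  2.35  2.14  0.47  0.9 ] [0. 0.] clr [0.6  0.42 0.27 0.74 0.44]
turns [-127.88  -16.77   53.93] [ 14.78 -21.4   23.01] [547.33  49.32 314.64] [ 515.83 -179.56  199.72]
```

```bash
python3 -m crank '{"slide":[[0,0,6],[0,0,14],[-3,-8,24],[-4,-12,30],[-5,-14,35],[-5,-14,35],[-4,-12,30],[-2,-6,16],[0,0,0]],"dr":[[0,0,0],[0,0,0],[0,0,0],[0,0,0],[0,0,0],[0,0,0],[0,0,0],[0,0,0],[0,0,0]],"jaw":[1,1,1,1,1,1,1,1,1]}'
python3 -m crank '{"slide":[[0,-5,0],[0,-10,-1],[-1,-11,-1],[-1,-11,-1],[0,-11,-1],[-1,-11,-1],[0,-11,-1]],"dr":[[-4.39,-0.73,1.3],[-8.78,-1.47,2.6],[-8.78,-1.47,2.6],[-8.78,-1.47,2.6],[-8.78,-1.47,2.6],[-8.78,-1.47,2.6],[-8.78,-1.47,2.6]],"jaw":[1,1,1,1,1,1,1]}'
python3 -m crank '{"slide":[[0,-11,-1],[-1,-11,-1],[0,-11,-1],[-1,-11,-1],[0,-11,-1],[-1,-11,-1],[0,-10,-1],[0,-5,0],[0,0,0]],"dr":[[-8.78,-1.47,2.6],[-8.78,-1.47,2.6],[-8.78,-1.47,2.6],[-8.78,-1.47,2.6],[-8.78,-1.47,2.6],[-8.78,-1.47,2.6],[-8.78,-1.47,2.6],[-4.39,-0.73,1.3],[0,0,0]],"jaw":[1,1,1,1,1,1,1,1,1]}'
python3 rep.py F 80
```

```text
t: 13.88
tool_pos: [0.5474, 0.0495, 0.3155]
tcp_rot: [0.353, 2.035, 2.036]
ft_force: [0.4, -0.0, -1.1]
grip_width: 0.0086
grip_force: 35.0
t: 14.75
tool_pos: [0.544, -0.0207, 0.3073]
tcp_rot: [-0.311, 2.756, 0.87]
ft_force: [1.3, -0.5, -1.9]
grip_width: 0.0086
grip_force: 35.0
t: 15.88
tool_pos: [0.5405, -0.0994, 0.2991]
tcp_rot: [-0.989, 2.718, -0.753]
ft_force: [-0.4, -0.0, -0.6]
grip_width: 0.0095
grip_force: 35.0
t 15.875 q [ 0.35   0.302 -0.607  1.915  0.856  0.929  1.535] tool [ 0.54  -0.099  0.299] fkerr mm 0.2882432450150863 clr [0.597 0.531 0.373 0.779 0.574]
to go mm [ -50.83   -81.136 -119.607] deg [  1.327 -13.663  26.23 ] F [-0.425 -0.022 -0.58 ] w 0.009481201755551168 34.99635457992554
```

```bash
python3 -m crank '{"slide":[[-3.1,-10,-12.4],[-3.1,-10,-12.4],[-3.1,-10,-12.4],[-3.1,-10,-12.4],[-3.1,-10,-12.4],[-3.1,-10,-12.4],[-3.1,-10,-12.4],[-3.1,-10,-12.4],[0,0,0],[0,0,0]],"dr":[[0.17,-1.7,3.28],[0.17,-1.7,3.28],[0.17,-1.7,3.28],[0.17,-1.7,3.28],[0.17,-1.7,3.28],[0.17,-1.7,3.28],[0.17,-1.7,3.28],[0.17,-1.7,3.28],[0,0,0],[0,0,0]],"jaw":[1,1,1,1,1,1,1,1,1,1]}'
python3 rep.py F 0
python3 - <<'E'
from h import *
t=cv2.cvtColor(get_image("top"),cv2.COLOR_RGB2BGR);s=cv2.cvtColor(get_image("scene"),cv2.COLOR_RGB2BGR)
cv2.imwrite("pics/v5.png",np.hstack([cv2.resize(s[125:225,200:300],(400,400),interpolation=2),cv2.resize(t[160:260,310:410],(400,400),interpolation=2)]))
E
```

```text
t: 17.12
tool_pos: [0.5208, -0.1784, 0.2109]
tcp_rot: [-1.314, 2.225, -0.714]
ft_force: [0.8, 0.7, -1.0]
grip_width: 0.0085
grip_force: 35.0
t 17.125 q [ 0.743  0.355 -0.607  2.326  2.241  0.319  0.704] tool [ 0.521 -0.178  0.211] fkerr mm 0.6835151974702529 clr [0.6   0.429 0.273 0.77  0.453]
to go mm [ 19.637 -15.396 -91.781] deg [ 0.369 -0.734  2.746] F [ 0.79   0.711 -0.956] w 0.00854786098643912 34.99652624130249
```

View pics/v5.png

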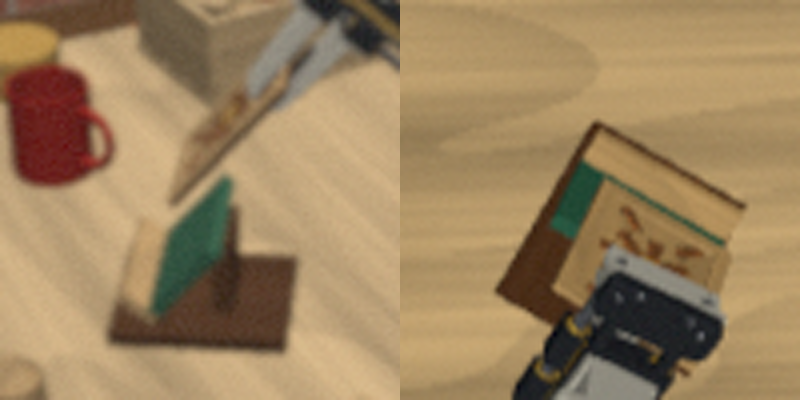

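```bash
cat > ov.py <<'E'
from path import *
import sys
s=get_state();T=R.from_rotvec(s["tcp_rot"]).as_matrix();x=s["tool_pos"];G,F=poses(-10,1,gx=-.0535,gy=-.0174)
O=dict(top=(310,160,400),scene=(200,125,0))
for u,v in((.07,.05),(.07,-.05),(-.07,.05),(-.07,-.05)):
    for w in(-.0045,.0045):
        X=x+T@(F[1].T@(seat+u*fx+v*fy+w*fz-F[0]))
        print(u,v,w,X.round(3),{n:((proj(n,X)-O[n][:2])*4+[O[n][2],0]).round(0).tolist() for n in O})
for a in(-.06,.06):
    for b in(0,.08):
        X=cor+a*ey+b*up;print("board",a,b,{n:((proj(n,X)-O[n][:2])*4+[O[n][2],0]).round(0).tolist() for n in O})
E
python3 ov.py
```

```text
0.07 0.05 -0.0045 [ 0.54 -0.28  0.14] {'top': [729.0, 251.0], 'scene': [182.0, 136.0]}
0.07 0.05 0.0045 [ 0.54 -0.27  0.13] {'top': [722.0, 260.0], 'scene': [190.0, 142.0]}
0.07 -0.05 -0.0045 [ 0.6  -0.19  0.13] {'top': [601.0, 175.0], 'scene': [163.0, 200.0]}
0.07 -0.05 0.0045 [ 0.59 -0.19  0.13] {'top': [595.0, 184.0], 'scene': [172.0, 206.0]}
-0.07 0.05 -0.0045 [ 0.47 -0.23  0.24] {'top': [691.0, 365.0], 'scene': [289.0, 24.0]}
-0.07 0.05 0.0045 [ 0.46 -0.22  0.24] {'top': [684.0, 375.0], 'scene': [297.0, 31.0]}
-0.07 -0.05 -0.0045 [ 0.52 -0.14  0.24] {'top': [550.0, 281.0], 'scene': [276.0, 84.0]}
-0.07 -0.05 0.0045 [ 0.52 -0.14  0.23] {'top': [543.0, 291.0], 'scene': [285.0, 92.0]}
board -0.06 0 {'top': [727.0, 239.0], 'scene': [162.0, 227.0]}
board -0.06 0.08 {'top': [711.0, 298.0], 'scene': [219.0, 169.0]}
board 0.06 0 {'top': [581.0, 161.0], 'scene': [146.0, 307.0]}
board 0.06 0.08 {'top': [558.0, 216.0], 'scene': [207.0, 246.0]}
```

The panel is held carved face up over the easel, parallel to the board. Its lower-left corner is at crop (600,178) against a prediction of (601,175), so my grasp and easel estimates agree. I'll move in front of the board, then down the slope.

```bash
python3 -m crank '{"slide":[[-5.8,2.2,-5.1],[-5.8,2.2,-5.1],[-5.8,2.2,-5.1],[-5.8,2.2,-5.1],[0,0,0],[0,0,0]],"dr":[[0.1,-0.18,0.69],[0.1,-0.18,0.69],[0.1,-0.18,0.69],[0.1,-0.18,0.69],[0,0,0],[0,0,0]],"jaw":[1,1,1,1,1,1]}'|head -3
cat >> rep.py <<'E'
d=x-s["tool_pos"];print("along downslope %.1f, into board %.1f, lateral(ey) %.1f mm"%tuple(1e3*np.array([d@fx,d@fz,d@ey])))
E
python3 rep.py F 0
python3 -m crank '{"slide":[[5.6,-3.2,-7.7],[5.6,-3.2,-7.7],[5.6,-3.2,-7.7],[5.6,-3.2,-7.7],[5.6,-3.2,-7.7],[5.6,-3.2,-7.7],[0,0,0],[0,0,0]],"dr":[[0,0,0],[0,0,0],[0,0,0],[0,0,0],[0,0,0],[0,0,0],[0,0,0],[0,0,0]],"jaw":[1,1,1,1,1,1,1,1]}'
python3 rep.py F 0
```

```text
t: 17.98
tool_pos: [0.4978, -0.1696, 0.1907]
tcp_rot: [-1.353, 2.174, -0.696]
t 17.975 q [ 0.876  0.412 -0.762  2.415  2.423  0.422  0.586] tool [ 0.498 -0.17   0.191] fkerr mm 0.7116516999759592 clr [0.599 0.425 0.269 0.757 0.431]
to go mm [ 42.657 -24.15  -71.581] deg [ 0.061  0.037 -0.099] F [ 0.266  0.716 -1.039] w 0.008911647616456072 34.996381402015686
along downslope 86.3, into board 8.5, lateral(ey) 0.4 mm
t: 18.98
tool_pos: [0.5308, -0.1887, 0.1441]
tcp_rot: [-1.353, 2.175, -0.695]
ft_force: [-0.1, 0.0, -0.7]
grip_width: 0.0089
grip_force: 35.0
t 18.975 q [ 0.846  0.579 -0.741  2.374  2.482  0.541  0.595] tool [ 0.531 -0.189  0.144] fkerr mm 0.7121201001058969 clr [0.58  0.365 0.209 0.713 0.384]
to go mm [  9.709  -5.071 -24.966] deg [ 0.033 -0.016 -0.116] F [-0.088  0.019 -0.676] w 0.008912049944079752 34.996358156204224
along downslope 26.2, into board 7.7, lateral(ey) 0.5 mm
```

```bash
python3 -m crank '{"slide":[[2.8,-1.6,-3.8],[2.8,-1.6,-3.8],[2.8,-1.6,-3.8],[2.2,-1.3,-3],[0,0,0],[0,0,0]],"dr":[[0,0,0],[0,0,0],[0,0,0],[0,0,0],[0,0,0],[0,0,0]],"jaw":[1,1,1,1,1,1]}'
python3 rep.py F 0
python3 -m crank '{"slide":[[0.8,-0.5,-1.2],[0.8,-0.5,-1.2],[0.8,-0.5,-1.2],[0,0,0],[0,0,0]],"dr":[[0,0,0],[0,0,0],[0,0,0],[0,0,0],[0,0,0]],"jaw":[1,1,1,1,1]}'
python3 rep.py F 0; python3 ov.py
python3 - <<'E'
from h import *
t=cv2.cvtColor(get_image("top"),cv2.COLOR_RGB2BGR);s=cv2.cvtColor(get_image("scene"),cv2.COLOR_RGB2BGR)
cv2.imwrite("pics/v6.png",np.hstack([cv2.resize(s[125:225,200:300],(400,400),interpolation=2),cv2.resize(t[160:260,310:410],(400,400),interpolation=2)]))
E
```

```text
t: 19.73
tool_pos: [0.5414, -0.1949, 0.1297]
tcp_rot: [-1.353, 2.175, -0.695]
ft_force: [-0.1, -0.3, -0.9]
grip_width: 0.0089
grip_force: 35.0
t 19.725 q [ 0.839  0.626 -0.731  2.355  2.499  0.568  0.601] tool [ 0.541 -0.195  0.13 ] fkerr mm 0.71221516921887 clr [0.572 0.346 0.19  0.698 0.37 ]
to go mm [ -0.966   1.091 -10.576] deg [ 0.035 -0.01  -0.108] F [-0.086 -0.311 -0.913] w 0.008886582112331818 34.99637424945831
along downslope 7.2, into board 7.9, lateral(ey) 0.5 mm
t: 20.35
tool_pos: [0.5439, -0.1964, 0.1261]
tcp_rot: [-1.353, 2.175, -0.695]
ft_force: [-0.2, 0.4, -1.1]
grip_width: 0.0088
grip_force: 35.0
t 20.35 q [ 0.838  0.638 -0.729  2.35   2.504  0.574  0.602] tool [ 0.544 -0.196  0.126] fkerr mm 0.7122938514725535 clr [0.57  0.341 0.185 0.694 0.366]
to go mm [-3.384  2.653 -6.963] deg [ 0.036 -0.01  -0.103] F [-0.238  0.414 -1.132] w 0.008835490910312986 34.996562004089355
along downslope 2.6, into board 7.7, lateral(ey) 0.6 mm
0.07 0.05 -0.0045 [ 0.57 -0.29  0.05] {'top': [726.0, 218.0], 'scene': [148.0, 220.0]}
0.07 0.05 0.0045 [ 0.56 -0.29  0.04] {'top': [720.0, 226.0], 'scene': [156.0, 226.0]}
0.07 -0.05 -0.0045 [ 0.62 -0.21  0.05] {'top': [604.0, 152.0], 'scene': [133.0, 286.0]}
0.07 -0.05 0.0045 [ 0.61 -0.2   0.04] {'top': [598.0, 161.0], 'scene': [142.0, 292.0]}
-0.07 0.05 -0.0045 [ 0.49 -0.25  0.16] {'top': [697.0, 326.0], 'scene': [250.0, 115.0]}
-0.07 0.05 0.0045 [ 0.49 -0.24  0.15] {'top': [691.0, 335.0], 'scene': [258.0, 121.0]}
-0.07 -0.05 -0.0045 [ 0.54 -0.16  0.16] {'top': [563.0, 254.0], 'scene': [241.0, 177.0]}
-0.07 -0.05 0.0045 [ 0.54 -0.16  0.15] {'top': [557.0, 263.0], 'scene': [250.0, 184.0]}
board -0.06 0 {'top': [727.0, 239.0], 'scene': [162.0, 227.0]}
board -0.06 0.08 {'top': [711.0, 298.0], 'scene': [219.0, 169.0]}
board 0.06 0 {'top': [581.0, 161.0], 'scene': [146.0, 307.0]}
board 0.06 0.08 {'top': [558.0, 216.0], 'scene': [207.0, 246.0]}
```

View pics/v6.png

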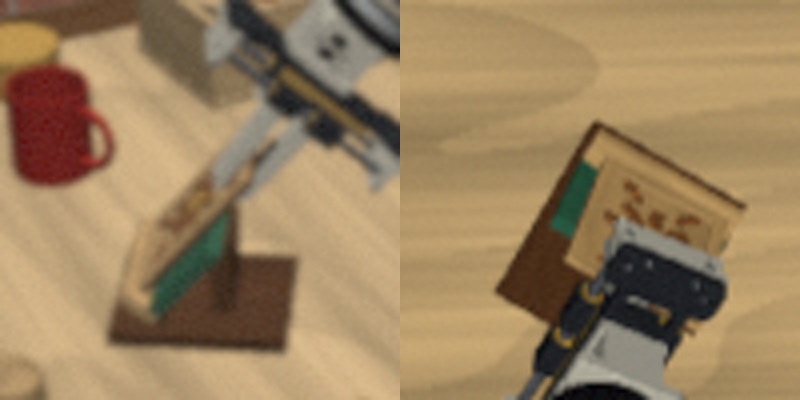

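The panel stands just above the ledge and parallel to the board. Lateral margins match the prediction (lower-left corner at crop (600,157)), so it is centred within about 2 mm. Next I ease it into the board and down to contact.

```bash
python3 -m crank '{"slide":[[-1.3,0.8,-1.3],[-1.3,0.8,-1.3],[-1.3,0.8,-1.3],[0,0,0],[0,0,0]],"dr":[[0,0,0],[0,0,0],[0,0,0],[0,0,0],[0,0,0]],"jaw":[1,1,1,1,1]}'|sed -n 2,4p
python3 -m crank '{"slide":[[0.6,-0.3,-0.8],[0.6,-0.3,-0.8],[0.6,-0.3,-0.8],[0,0,0],[0,0,0]],"dr":[[0,0,0],[0,0,0],[0,0,0],[0,0,0],[0,0,0]],"jaw":[1,1,1,1,1]}'|sed -n 2,4p
python3 rep.py F 0|tail -1
python3 -m crank '{"slide":[[-0.7,0.4,-0.6],[-0.7,0.4,-0.6],[0,0,0],[0,0,0]],"dr":[[0,0,0],[0,0,0],[0,0,0],[0,0,0]],"jaw":[1,1,1,1]}'|sed -n 2,4p
python3 rep.py F 0|tail -1
```

```text
tool_pos: [0.54, -0.1941, 0.1222]
tcp_rot: [-1.353, 2.175, -0.695]
ft_force: [-0.7, -1.4, -1.3]
tool_pos: [0.5419, -0.1926, 0.1207]
tcp_rot: [-1.357, 2.17, -0.693]
ft_force: [-4.0, 4.6, 6.6]
along downslope 0.8, into board 1.4, lateral(ey) -1.7 mm
tool_pos: [0.5416, -0.1924, 0.1203]
tcp_rot: [-1.356, 2.168, -0.697]
ft_force: [-3.2, 5.0, 7.3]
along downslope 0.8, into board 1.0, lateral(ey) -1.7 mm
```

```bash
python3 -m crank '{"slide":[[-0.4,0.2,0.6],[-0.7,0.4,-0.6],[-0.7,0.4,-0.6],[0,0,0],[0,0,0]],"dr":[[0,0,0],[0,0,0],[0,0,0],[0,0,0],[0,0,0]],"jaw":[1,1,1,1,1]}'|sed -n 2,4p
python3 rep.py F 0|tail -1
```

```text
tool_pos: [0.541, -0.1929, 0.1202]
tcp_rot: [-1.352, 2.169, -0.7]
ft_force: [-1.0, 3.0, 7.8]
along downslope 0.8, into board 0.6, lateral(ey) -1.0 mm
```

Both ledge (about 7 N) and board (about 3 N) are in contact, so I release gently and withdraw up the slope.

```bash
python3 -m crank '{"slide":[[0,0,0],[0,0,0],[0,0,0],[0,0,0]],"dr":[[0,0,0],[0,0,0],[0,0,0],[0,0,0]],"jaw":[1,1,1,1]}' 4|sed -n 2,6p
python3 -m crank '{"slide":[[0,0,0],[0,0,0],[0,0,0],[0,0,0],[0,0,0],[0,0,0],[0,0,0]],"dr":[[0,0,0],[0,0,0],[0,0,0],[0,0,0],[0,0,0],[0,0,0],[0,0,0]],"jaw":[0.75,0.7,0.6,0.5,0.5,0.5,0.5]}'
python3 rep.py F 0|tail -1
```

```text
tool_pos: [0.5405, -0.1928, 0.1197]
tcp_rot: [-1.353, 2.17, -0.699]
ft_force: [-0.4, 2.1, 6.2]
grip_width: 0.0093
grip_force: 4.0
t: 24.2
tool_pos: [0.5385, -0.1932, 0.118]
tcp_rot: [-1.353, 2.175, -0.695]
ft_force: [0.5, -0.8, 0.9]
grip_width: 0.0229
grip_force: 0.0
along downslope 0.4, into board -2.3, lateral(ey) 0.5 mm
```

```bash
python3 -m crank '{"slide":[[-4,1.1,4.7],[-6.4,1.7,7.5],[-9.6,2.5,11.3],[-9.6,2.5,11.3],[-9.6,2.5,11.3],[-9.6,2.5,11.3],[0,0,25],[0,0,25],[0,0,0],[0,0,0]],"dr":[[0,0,0],[0,0,0],[0,0,0],[0,0,0],[0,0,0],[0,0,0],[0,0,0],[0,0,0],[0,0,0],[0,0,0]],"jaw":[0.5,0.5,0.5,0.5,0.5,0.5,0.5,0.5,0.5,0.5]}'
python3 - <<'E'
from h import *
t=cv2.cvtColor(get_image("top"),cv2.COLOR_RGB2BGR);s=cv2.cvtColor(get_image("scene"),cv2.COLOR_RGB2BGR)
cv2.imwrite("pics/v7.png",np.hstack([cv2.resize(s[125:225,200:300],(400,400),interpolation=2),cv2.resize(t[160:260,310:410],(400,400),interpolation=2)]))
E
```

```text
t: 25.45
tool_pos: [0.4932, -0.1823, 0.2273]
tcp_rot: [-1.356, 2.179, -0.691]
ft_force: [1.2, -0.1, 0.0]
grip_width: 0.0231
grip_force: 0.0
```

View pics/v7.png

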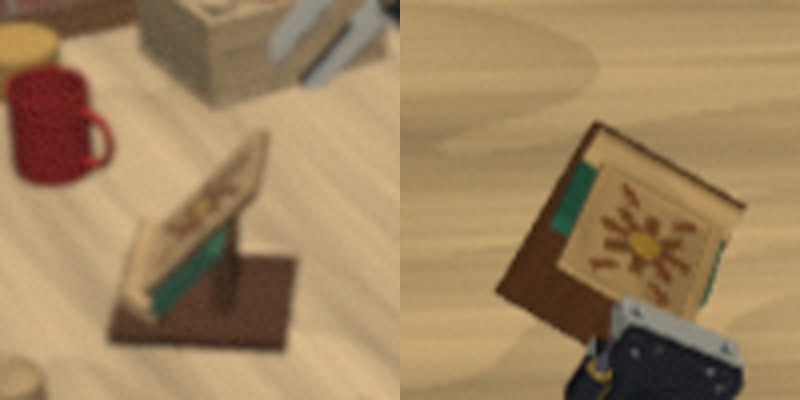

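The panel is seated on the ledge, carved rosette up and outwards, parallel to the board. Green margins show on both sides (crop left about x=583–600, right about x=710–725), so it is centred within a few mm and released.

```bash
python3 -c "
from workcell import *;print(finish_job())"
```

```text
the job is handed in; nothing more can be done
None
```

I turned the panel over and stood it on the green easel, carved face up and outwards, centred to within a few mm by the last picture and released. The job is handed in, but the hand-in gave no pass or fail result.

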